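Gauge the clamp screws of the welding table and sort out the tight ones

TASK

Get the thread gauge ready: push its slide all the way to the red stop block and swing the red cam lever fully over to lock it there. Then test every clamp screw, one to each brass gauge nut: lower it in, turn it clockwise as far as it goes, and leave it standing there until all are in. Finally unscrew them all: stand those that turned freely all the way in upright in the green tray and put those that jammed early in the red tray, leaving the gauge locked and the magnet square, angle offcut and spray can alone.

Things in the scene. Friction and masses are not known exactly. Their poses are not given: they have to be found in the camera images.
- screw_a: loose clamp screw, upright on the bench, 54 mm tall, 120 g; all look alike. Origin: centre of its underside, z up. Steel shank 24 mm across (z 0-20) with two thread lugs at its foot along its +x and -x (36 mm over both, 5 wide, z 0-6); flange 36 across (z 20-24); black grip bar 44 mm long along x, in line with the lugs, 14 mm thick along y (z 24-54). A half turn gives the same screw. Damage is not visible
- screw_b: loose clamp screw, upright on the bench, 54 mm tall, 120 g; all look alike. Origin: centre of its underside, z up. Steel shank 24 mm across (z 0-20) with two thread lugs at its foot along its +x and -x (36 mm over both, 5 wide, z 0-6); flange 36 across (z 20-24); black grip bar 44 mm long along x, in line with the lugs, 14 mm thick along y (z 24-54). A half turn gives the same screw. Damage is not visible
- screw_c: loose clamp screw, upright on the bench, 54 mm tall, 120 g; all look alike. Origin: centre of its underside, z up. Steel shank 24 mm across (z 0-20) with two thread lugs at its foot along its +x and -x (36 mm over both, 5 wide, z 0-6); flange 36 across (z 20-24); black grip bar 44 mm long along x, in line with the lugs, 14 mm thick along y (z 24-54). A half turn gives the same screw. Damage is not visible
- screw_d: loose clamp screw, upright on the bench, 54 mm tall, 120 g; all look alike. Origin: centre of its underside, z up. Steel shank 24 mm across (z 0-20) with two thread lugs at its foot along its +x and -x (36 mm over both, 5 wide, z 0-6); flange 36 across (z 20-24); black grip bar 44 mm long along x, in line with the lugs, 14 mm thick along y (z 24-54). A half turn gives the same screw. Damage is not visible
- screw_e: loose clamp screw, upright on the bench, 54 mm tall, 120 g; all look alike. Origin: centre of its underside, z up. Steel shank 24 mm across (z 0-20) with two thread lugs at its foot along its +x and -x (36 mm over both, 5 wide, z 0-6); flange 36 across (z 20-24); black grip bar 44 mm long along x, in line with the lugs, 14 mm thick along y (z 24-54). A half turn gives the same screw. Damage is not visible
- screw_f: loose clamp screw, upright on the bench, 54 mm tall, 120 g; all look alike. Origin: centre of its underside, z up. Steel shank 24 mm across (z 0-20) with two thread lugs at its foot along its +x and -x (36 mm over both, 5 wide, z 0-6); flange 36 across (z 20-24); black grip bar 44 mm long along x, in line with the lugs, 14 mm thick along y (z 24-54). A half turn gives the same screw. Damage is not visible
- nut_1 (a point): centre of the mouth (top face, 51 mm above the bench) of a brass hexagon gauge nut, 56 mm across flats, 21 high, fixed on the blue slide. Axes: z up; the slide runs to its stop along the nut's -y. The mouth is 27 mm across with a 14 mm wide notch at its +x and -x: a screw enters only with lugs and grip bar along the nut's x within 12 degrees, centred within 1.5 mm, and then stands with its underside 13 mm below the mouth
- nut_2 (a point): the same of the next nut, 66 mm along +y from nut_1. In all four, turned clockwise seen from above, a sound screw turns freely by about 90 degrees to a stop; after about 20 degrees the thread (18 degrees of slope, 2.5 mm of play) leads it down, 5 mm in all by 75 degrees, to 18 mm below the mouth. A damaged one jams after 20 to 28 degrees and does not sink. Turned back to the notches, a screw lifts straight out
- nut_3 (a point): the same of the third nut, 66 mm along +y from nut_2. Any screw may go in any nut
- nut_4 (a point): the same of the fourth nut, next to the black knob, 66 mm along +y from nut_3
- gauge_slide (a joint): position of the blue slide (70 mm across, 296 mm long, top 30 mm above the bench), m: 0 parked, 0.05 against the red stop block; it moves along the nuts' -y with about 2 N of friction
- slide_knob (a point): centre of the top of the black round knob on the slide, to move it by: 18 mm across, 25 high, its top 55 mm above the bench; 50 mm from nut_4 along the nuts' +y. Axes as the nuts'
- cam_lever (a joint): angle of the cam lever, rad: 0 free, 1.57 locked; turns about an upright axis, counter-clockwise seen from above, with about 1.2 N at its knob. Its tongue, 66 mm long and opposite the handle, swings in behind the slide and holds it at the stop; with the slide short of the stop the tongue meets its side and the lever cannot be locked
- lever_knob (a point): centre of the top of the red round knob on the lever's end, 18 mm across, 28 high, its top 58 mm above the bench, 70 mm from the pivot. At lever angle 0 it lies from the pivot along the nuts' -y, at 1.57 along the nuts' +x. The handle bar below it is 14 mm wide, its top 30 mm above the bench
- lever_pivot (a point): the lever's turning axis, on top of its hub (24 mm across), 32 mm above the bench
- keep_tray_floor (a point): centre of the inner floor of the green tray, for the sound screws; 4 mm above the bench; inside 122 mm along its x and 142 mm along its y, walls 4 mm thick, rim 22 mm above the bench. The tray does not move
- reject_tray_floor (a point): centre of the inner floor of the red tray, for the screws that jam; same size as the green one. The tray does not move
- magnet_square: red triangular welding magnet, about 75 mm sides, 22 mm high, lying on the bench beyond the work; leave alone
- angle_offcut: offcut of steel angle, 50 x 100 x 50 mm, lying on the bench to the robot's right; leave alone
- spray_can: blue spray can, 56 mm across, 160 mm tall, standing on the bench beyond the trays; leave alone
Not all that is in view belongs to the job. What is shaped like the screw_a but brown or purple is not meant.

How it is judged:
On the way, in this order (a step that is already met when the one before it is completed fails the run):
1. the slide is against its stop and the lever still free (value of joint gauge_slide above 0.045 m and value of joint cam_lever below 1 rad), for 0.1 s.
2. the cam lever is swung over and holds the slide at its stop (value of joint gauge_slide above 0.045 m and value of joint cam_lever above 1.4 rad), for 0.2 s.
3. with the slide locked, every screw stands in a gauge nut at the same time: the sound ones turned all the way in, the damaged ones turned until they jam (all of step 2 and ((horizontal distance between screw_a and nut_1 below 0.006 m and z of screw_a in the frame of nut_1 below -0.0155 m and angle between screw_a's own z axis and vertical below 0.2 rad and angle between the x axis of screw_a and the y axis of nut_1, either way round below 0.45 rad) or (horizontal distance between screw_a and nut_2 below 0.006 m and z of screw_a in the frame of nut_2 below -0.0155 m and angle between screw_a's own z axis and vertical below 0.2 rad and angle between the x axis of screw_a and the y axis of nut_2, either way round below 0.45 rad) or (horizontal distance between screw_a and nut_3 below 0.006 m and z of screw_a in the frame of nut_3 below -0.0155 m and angle between screw_a's own z axis and vertical below 0.2 rad and angle between the x axis of screw_a and the y axis of nut_3, either way round below 0.45 rad) or (horizontal distance between screw_a and nut_4 below 0.006 m and z of screw_a in the frame of nut_4 below -0.0155 m and angle between screw_a's own z axis and vertical below 0.2 rad and angle between the x axis of screw_a and the y axis of nut_4, either way round below 0.45 rad)) and ((horizontal distance between screw_c and nut_1 below 0.006 m and z of screw_c in the frame of nut_1 below -0.0155 m and angle between screw_c's own z axis and vertical below 0.2 rad and angle between the x axis of screw_c and the y axis of nut_1, either way round below 0.45 rad) or (horizontal distance between screw_c and nut_2 below 0.006 m and z of screw_c in the frame of nut_2 below -0.0155 m and angle between screw_c's own z axis and vertical below 0.2 rad and angle between the x axis of screw_c and the y axis of nut_2, either way round below 0.45 rad) or (horizontal distance between screw_c and nut_3 below 0.006 m and z of screw_c in the frame of nut_3 below -0.0155 m and angle between screw_c's own z axis and vertical below 0.2 rad and angle between the x axis of screw_c and the y axis of nut_3, either way round below 0.45 rad) or (horizontal distance between screw_c and nut_4 below 0.006 m and z of screw_c in the frame of nut_4 below -0.0155 m and angle between screw_c's own z axis and vertical below 0.2 rad and angle between the x axis of screw_c and the y axis of nut_4, either way round below 0.45 rad)) and ((horizontal distance between screw_e and nut_1 below 0.006 m and z of screw_e in the frame of nut_1 below -0.0155 m and angle between screw_e's own z axis and vertical below 0.2 rad and angle between the x axis of screw_e and the y axis of nut_1, either way round below 0.45 rad) or (horizontal distance between screw_e and nut_2 below 0.006 m and z of screw_e in the frame of nut_2 below -0.0155 m and angle between screw_e's own z axis and vertical below 0.2 rad and angle between the x axis of screw_e and the y axis of nut_2, either way round below 0.45 rad) or (horizontal distance between screw_e and nut_3 below 0.006 m and z of screw_e in the frame of nut_3 below -0.0155 m and angle between screw_e's own z axis and vertical below 0.2 rad and angle between the x axis of screw_e and the y axis of nut_3, either way round below 0.45 rad) or (horizontal distance between screw_e and nut_4 below 0.006 m and z of screw_e in the frame of nut_4 below -0.0155 m and angle between screw_e's own z axis and vertical below 0.2 rad and angle between the x axis of screw_e and the y axis of nut_4, either way round below 0.45 rad)) and ((horizontal distance between screw_b and nut_1 below 0.006 m and z of screw_b in the frame of nut_1 below -0.01 m and angle between screw_b's own z axis and vertical below 0.2 rad and angle between the x axis of screw_b and the y axis of nut_1, either way round below 1.45 rad) or (horizontal distance between screw_b and nut_2 below 0.006 m and z of screw_b in the frame of nut_2 below -0.01 m and angle between screw_b's own z axis and vertical below 0.2 rad and angle between the x axis of screw_b and the y axis of nut_2, either way round below 1.45 rad) or (horizontal distance between screw_b and nut_3 below 0.006 m and z of screw_b in the frame of nut_3 below -0.01 m and angle between screw_b's own z axis and vertical below 0.2 rad and angle between the x axis of screw_b and the y axis of nut_3, either way round below 1.45 rad) or (horizontal distance between screw_b and nut_4 below 0.006 m and z of screw_b in the frame of nut_4 below -0.01 m and angle between screw_b's own z axis and vertical below 0.2 rad and angle between the x axis of screw_b and the y axis of nut_4, either way round below 1.45 rad)) and ((horizontal distance between screw_d and nut_1 below 0.006 m and z of screw_d in the frame of nut_1 below -0.01 m and angle between screw_d's own z axis and vertical below 0.2 rad and angle between the x axis of screw_d and the y axis of nut_1, either way round below 1.45 rad) or (horizontal distance between screw_d and nut_2 below 0.006 m and z of screw_d in the frame of nut_2 below -0.01 m and angle between screw_d's own z axis and vertical below 0.2 rad and angle between the x axis of screw_d and the y axis of nut_2, either way round below 1.45 rad) or (horizontal distance between screw_d and nut_3 below 0.006 m and z of screw_d in the frame of nut_3 below -0.01 m and angle between screw_d's own z axis and vertical below 0.2 rad and angle between the x axis of screw_d and the y axis of nut_3, either way round below 1.45 rad) or (horizontal distance between screw_d and nut_4 below 0.006 m and z of screw_d in the frame of nut_4 below -0.01 m and angle between screw_d's own z axis and vertical below 0.2 rad and angle between the x axis of screw_d and the y axis of nut_4, either way round below 1.45 rad)) and ((horizontal distance between screw_f and nut_1 below 0.006 m and z of screw_f in the frame of nut_1 below -0.01 m and angle between screw_f's own z axis and vertical below 0.2 rad and angle between the x axis of screw_f and the y axis of nut_1, either way round below 1.45 rad) or (horizontal distance between screw_f and nut_2 below 0.006 m and z of screw_f in the frame of nut_2 below -0.01 m and angle between screw_f's own z axis and vertical below 0.2 rad and angle between the x axis of screw_f and the y axis of nut_2, either way round below 1.45 rad) or (horizontal distance between screw_f and nut_3 below 0.006 m and z of screw_f in the frame of nut_3 below -0.01 m and angle between screw_f's own z axis and vertical below 0.2 rad and angle between the x axis of screw_f and the y axis of nut_3, either way round below 1.45 rad) or (horizontal distance between screw_f and nut_4 below 0.006 m and z of screw_f in the frame of nut_4 below -0.01 m and angle between screw_f's own z axis and vertical below 0.2 rad and angle between the x axis of screw_f and the y axis of nut_4, either way round below 1.45 rad))), for 0.2 s.
At the end, for the whole second after the job is handed in: every screw that turns freely all the way into the gauge nut stands upright (within 8 degrees) and at rest on the floor of the green tray, every screw that jams lies or stands at rest in the red tray; the slide is within 5 mm of its stop and the cam lever within 10 degrees of its locked end (all of step 2 and x of screw_a in the frame of keep_tray_floor between -0.061 and 0.061 m and y of screw_a in the frame of keep_tray_floor between -0.071 and 0.071 m and linear speed of each of screw_a, screw_c, screw_e, screw_b, screw_d, screw_f below 0.03 m/s and angle between each of screw_a, screw_c, screw_e's own z axis and vertical below 0.15 rad and height (world z) of each of screw_a, screw_c, screw_e below 0.012 m and x of screw_c in the frame of keep_tray_floor between -0.061 and 0.061 m and y of screw_c in the frame of keep_tray_floor between -0.071 and 0.071 m and x of screw_e in the frame of keep_tray_floor between -0.061 and 0.061 m and y of screw_e in the frame of keep_tray_floor between -0.071 and 0.071 m and x of screw_b in the frame of reject_tray_floor between -0.061 and 0.061 m and y of screw_b in the frame of reject_tray_floor between -0.071 and 0.071 m and height (world z) of each of screw_b, screw_d, screw_f below 0.03 m and x of screw_d in the frame of reject_tray_floor between -0.061 and 0.061 m and y of screw_d in the frame of reject_tray_floor between -0.071 and 0.071 m and x of screw_f in the frame of reject_tray_floor between -0.061 and 0.061 m and y of screw_f in the frame of reject_tray_floor between -0.071 and 0.071 m); the robot touches nothing.
It fails at once if the magnet square is shoved more than 4 cm or tipped (distance of magnet_square from where it was at the start of the episode above 0.04 m or angle between magnet_square's own z axis and vertical above 0.4 rad).
It fails at once if the angle offcut is shoved more than 4 cm or tipped (distance of angle_offcut from where it was at the start of the episode above 0.04 m or angle between angle_offcut's own z axis and vertical above 0.4 rad).
It fails at once if the spray can is shoved more than 4 cm or tipped (distance of spray_can from where it was at the start of the episode above 0.04 m or angle between spray_can's own z axis and vertical above 0.4 rad).
Of screw_a, screw_b, screw_c, screw_d, screw_e, screw_f only 3 to 4 are there at a start; the rules pass over those that are not, and their reading is None.
At some moment in a run one of screw_a, screw_b, screw_c, screw_d, screw_e, screw_f may be knocked a few centimetres aside while the robot is not near it.
It also fails if it takes over 210 s, if anything falls off the work surface, if the arm or the gripper's body presses on something with over 40 N, if the wrist force passes 120 N, or if a joint passes its speed limit or range.

ROBOT

A 7-joint arm with a two-finger parallel gripper is mounted at the origin on the work surface. World frame = base frame: x ahead of the robot, y to its left, z up, the work surface at z = 0. Lengths are in m, angles in rad, forces in N, time in s.
With the tool pointing down it reaches from about 0.4 to 0.85 m from the base axis. Payload 10.4 kg.
Tool frame: the origin (TCP) lies between the finger pads; the fingertips stand 19 mm ahead of it and the grasp point (between the pads) is the TCP (manip.tip_reach is the z of the fingertips in the tool frame, in m); z points along the fingers, y is the direction in which the jaws open and shut (so a half turn about z gives the same grasp; the last joint's range is limited). The gripper opens to 85 mm and grips with 20 to 120 N. Pads are 22 mm wide; open, the fingers measure 114 mm over their backs; the gripper's body (76 mm by 85 mm) begins 54 mm behind the grasp point. The pads swing forward as they close: fully open they stand 13 mm farther back than shut.
Start: joints at [-1.34, 0.332, -0.065, 1.46, 0.022, 1.35, -0.088], TCP at [0.157, 0.605, 0.25] pointing down, gripper open.
Joint ranges: [-2.6, 2.6], [-0.5, 2.12], [-1.47, 1.34], [0.16, 2.42], [-1.27, 4.41], [0.06, 2.06], [-2.6, 2.6]. Speed limits (rad/s): [2.22, 2.22, 2.79, 2.79, 3.14, 3.14, 3.14].

INTERFACE

Orientations are given as a unit quaternion [x, y, z, w].
In Python, from workcell import sensors, cams, manip gives the robot as it stands.
- The arm moves only by the shell command python3 -m jog 'ROWS' [FORCE]. ROWS is JSON, a list of rows, each a list of 3 entries, a list of its own where there are three numbers: the shift along the world's x, y, z in m, then the turn, a rotation vector about the world's x, y, z in rad, then the opening in per cent of the stroke, from 0 (shut) to 100 (fully open). In form: [[[dx, dy, dz], [wx, wy, wz], grip], ...]. A call has 1 to 5 rows; each row shifts and turns the pose as measured when the row begins; what a row does not reach is not made up. A row lasts 1/8 s, in which the tool goes at most 62.5 mm and 10.7 degrees, less where a joint would pass 70% of its speed; a pose out of reach is approached as far as the arm can. A call with a gripper value outside its range is refused whole. The fingers move at their own pace and stop on an object; FORCE is the grip in N (left out, the last holds). Time passes only in rows, so rows that do not move let the fingers close. It gives the time, the measured TCP pose, the force and the opening at its end, in the units of the state.
- sensors.get_obs(): the state, without advancing time (a new reading comes with each control period).
- cams.camera(name): name is "side" or "top"; returns (picture, depth): 480x640x3 uint8, red, green, blue; 480x640 float32, m along the optical axis (not along the pixel's ray), 0 where there is no reading.
- cams.camera_model(name): a dict with "intrinsics" (3x3 intrinsics, pixels), "view" (4x4, takes a point from world to camera coordinates). Camera axes: x right, y down, z forward; pixel columns grow to the right and rows downward; lengths in m; the calibration is good to about 2 mm. A picture is of the moment at which its call begins. camera_model takes no time and is no camera call.
- manip.hand_in(): hands the job in, once; it reports no verdict.
The state is a dict: "clock": time; "joint_pos": joint angles; "joint_velocities": joint speeds; "tau": joint torques, N m; "position": TCP position; "ee_rot": TCP orientation; "ft_force": force on the tool from outside, world axes, zero at the start; "torque": the same for the moment, N m; "grip_width": opening from 0.0 (shut) to 1.0 (fully open).
Only numpy, scipy, OpenCV 4.12 (cv2) and the standard library are available. Lean on these libraries where they do the work, as an engineer would, in place of code of your own. Each camera call takes 0.05 s, during which the arm holds its last target.

## Working session

There is one attempt and no reset: what is moved stays moved. The work goes in short steps, Python scripts to look and compute and a shell command to move; the robot and the scene stay as the last step left them, time stands still between calls to the robot, and variables do not carry over. Pictures are saved under pics/ and viewed, and the job is handed in when it is done.

```bash
ls; mkdir -p pics
cat > h.py <<'E'
import numpy as np, cv2
from workcell import sensors, cams, manip
def snap(n, f, crop=None, s=1):
    im,d=cams.camera(n); np.savez(''+n+'.npz',im=im,d=d)
    a=im[...,::-1]
    if crop: x0,y0,x1,y1=crop; a=a[y0:y1,x0:x1]
    if s!=1: a=cv2.resize(a,None,fx=s,fy=s,interpolation=cv2.INTER_CUBIC)
    cv2.imwrite('pics/'+f,a); return im,d
def load(n):
    z=np.load(''+n+'.npz'); return z['im'],z['d']
def cloud(n,d):
    m=cams.camera_model(n);K=np.array(m['intrinsics']);V=np.array(m['view'])
    v,u=np.mgrid[0:480,0:640]
    P=np.stack([(u-K[0,2])/K[0,0]*d,(v-K[1,2])/K[1,1]*d,d],-1)
    return (P-V[:3,3])@V[:3,:3]
def pix_at_z(n,u,v,z):
    m=cams.camera_model(n);K=np.array(m['intrinsics']);V=np.array(m['view'])
    r=V[:3,:3].T@np.array([(u-K[0,2])/K[0,0],(v-K[1,2])/K[1,1],1]); c=-V[:3,:3].T@V[:3,3]
    return c+r*(z-c[2])/r[2]
def proj(n,p):
    m=cams.camera_model(n);K=np.array(m['intrinsics']);V=np.array(m['view'])
    q=K@(V[:3,:3]@np.array(p)+V[:3,3]); return q[:2]/q[2]
E
python3 - <<'E'
from h import *
snap('top','t0.png');snap('side','s0.png')
print(sensors.get_obs())
for n in('top','side'):
    m=cams.camera_model(n);V=np.array(m['view']);print(n,m['intrinsics'],-V[:3,:3].T@V[:3,3],V[2,:3])
E
```

```text
pics
{'clock': 0.1, 'joint_pos': array([-1.33958653,  0.33277928, -0.06470812,  1.46085203,  0.02162856,
        1.34991823, -0.08846928]), 'joint_velocities': array([-0.00126253,  0.0026224 ,  0.00108484, -0.0022828 , -0.00194889,
       -0.00027005,  0.001441  ]), 'tau': array([ 1.19296408e-03, -6.26744127e+01,  4.88381472e-02, -3.92430317e+01,
        1.62239157e-02,  6.90270856e-03, -4.20205072e-05]), 'position': array([0.15686076, 0.60467033, 0.2496164 ]), 'ee_rot': array([ 1.26532882e-01,  9.91962213e-01, -6.29084736e-04, -3.82115927e-05]), 'ft_force': array([-0.04614064, -0.85738457, -0.43526349]), 'torque': array([-0.02265276,  0.00612027, -0.01567705]), 'grip_width': 1.0009010103186684}
top [[462.85168565   0.         314.68986048]
 [  0.         462.85168565 236.10960569]
 [  0.           0.           1.        ]] [0.44884196 0.03936761 1.26679803] [ 0.11007455 -0.02286656 -0.99366026]
side [[447.52872      0.         317.24036685]
 [  0.         447.52872    237.62818941]
 [  0.           0.           1.        ]] [ 0.3297872  -0.77073578  0.55823169] [ 0.28159718  0.81990093 -0.49846314]
```

View pics/t0.png

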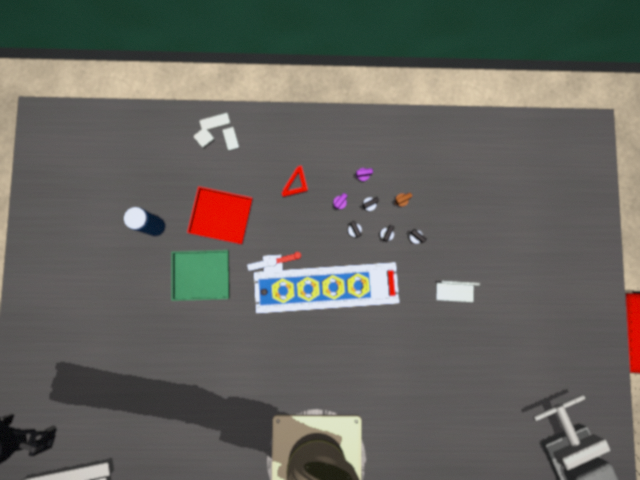

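View pics/s0.png

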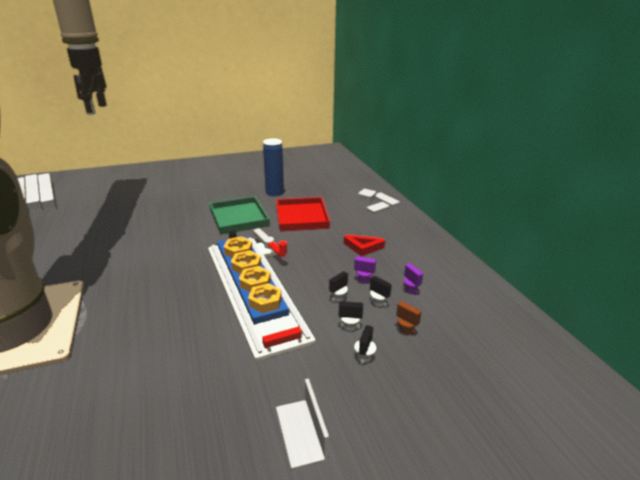

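The top view shows four black/white screws at (370,203), (355,229), (387,233) and (417,236). The lookalikes are purple at (363,174) and (340,201), and brown at (403,199). The nuts are at about x 283–358, y 290. I'll check this in close crops.

Run:
```python
from h import *
im,d=load('top'); a=im[155:320,240:445,::-1]
cv2.imwrite('pics/t0c.png',cv2.resize(a,None,fx=3.9,fy=3.6,interpolation=cv2.INTER_CUBIC))
im,d=load('side'); a=im[220:370,200:440,::-1]
cv2.imwrite('pics/s0c.png',cv2.resize(a,None,fx=3.3,fy=3.3,interpolation=cv2.INTER_CUBIC))
```

```text
(no output)
```

View pics/t0c.png

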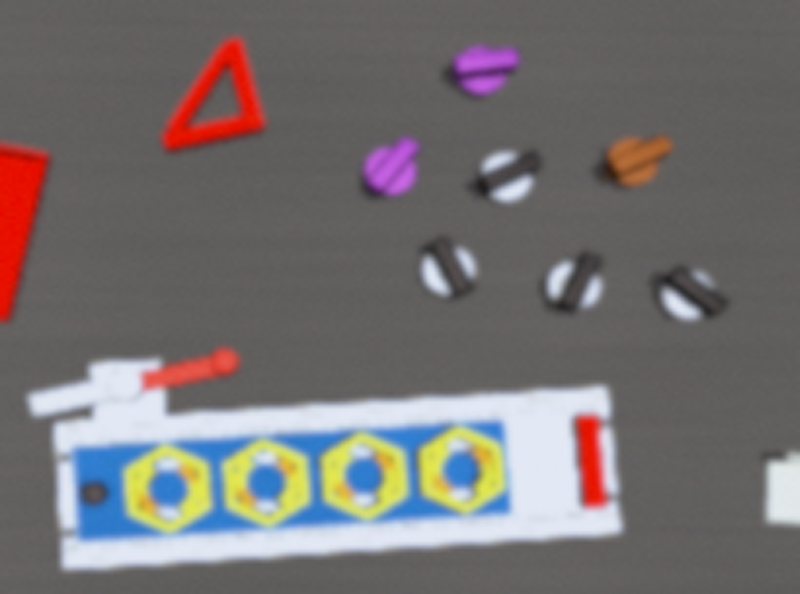

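View pics/s0c.png

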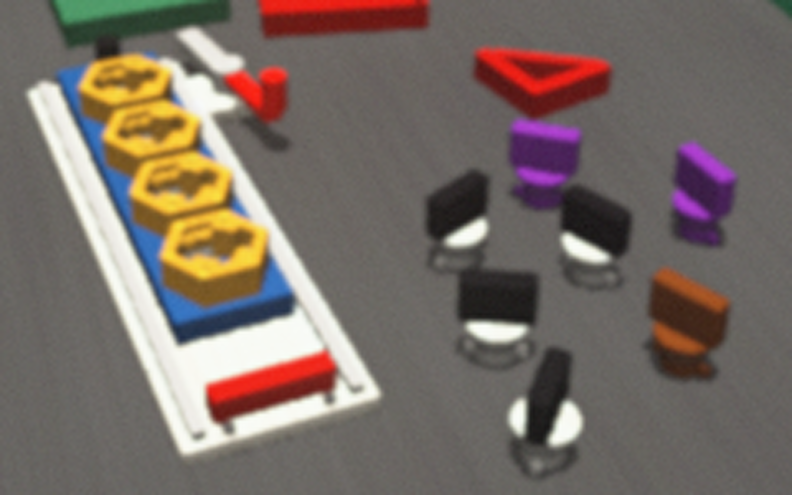

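The crops confirm it: four black-barred screws, with the brown and purple ones as decoys. Next I'll measure everything.

```bash
cat > meas.py <<'E'
from h import *
def hsv(im): return cv2.cvtColor(im,cv2.COLOR_RGB2HSV)
def comps(mask,mn=8):
    n,l,st,c=cv2.connectedComponentsWithStats(mask.astype(np.uint8),connectivity=8)
    return [(l==i) for i in range(1,n) if st[i,4]>=mn]
def nuts(n,im,d):
    H=hsv(im);P=cloud(n,d)
    m=(H[...,0]>20)&(H[...,0]<36)&(H[...,1]>120)&(H[...,2]>90)&(P[...,2]>.045)&(P[...,2]<.058)&(d>0)&(P[...,0]>.3)&(P[...,0]<.9)&(abs(P[...,1])<.5)
    return m,P
E
python3 - <<'E'
from meas import *
for n in('top','side'):
    im,d=load(n); P=cloud(n,d)
    m,_=nuts(n,im,d)
    print(n)
    for c in comps(m,20):
        v,u=np.nonzero(c);
        print(' nut px',u.mean().round(1),v.mean().round(1),c.sum(),P[c].mean(0).round(4), ((P[c].max(0)+P[c].min(0))/2).round(4))
    # things tall
    g=im.max(-1)
    m=(P[...,2]>.044)&(P[...,2]<.065)&(P[...,0]>.4)&(P[...,0]<.95)&(abs(P[...,1])<.35)&(d>0)
    for c in comps(m,6):
        v,u=np.nonzero(c);q=P[c]
        w,E=np.linalg.eigh(np.cov(q[:,:2].T));
        print(' tall px',u.mean().round(1),v.mean().round(1),c.sum(),q.mean(0).round(4),'z',np.percentile(q[:,2],[10,50,90]).round(3),'ang',np.degrees(np.arctan2(E[1,1],E[0,1])).round(1),np.sqrt(w).round(4),im[c].mean(0).round(0))
    z0=P[(d>0)&(abs(P[...,2])<.02)&(P[...,0]>.4)&(P[...,0]<.9)&(abs(P[...,1])<.3)]
    print('bench',np.median(z0[:,2]))
E
```

```text
top
 nut px 357.6 285.2 169 [ 0.4559 -0.1026  0.0502] [ 0.4565 -0.1035  0.0511]
 nut px 325.8 286.6 71 [ 0.4511 -0.0192  0.0505] [ 0.4517 -0.021   0.0506]
 nut px 339.0 286.9 83 [ 0.4508 -0.0538  0.0502] [ 0.4505 -0.0515  0.0514]
 nut px 301.1 288.2 76 [0.4463 0.0453 0.0501] [0.447  0.0418 0.0507]
 nut px 276.2 289.9 82 [0.4411 0.1101 0.0501] [0.4411 0.1057 0.0501]
 nut px 289.4 289.8 71 [0.4417 0.0756 0.0502] [0.4411 0.078  0.0507]
 nut px 314.4 288.6 71 [0.4456 0.0104 0.05  ] [0.4445 0.0126 0.0501]
 tall px 363.8 172.1 92 [ 0.7584 -0.1186  0.053 ] z [0.049 0.053 0.057] ang 99.5 [0.0042 0.0129] [154.  75. 179.]
 tall px 340.1 200.5 87 [ 0.6797 -0.0553  0.0534] z [0.05  0.054 0.056] ang 143.4 [0.0041 0.0127] [167.  81. 194.]
 tall px 403.5 198.1 86 [ 0.6893 -0.2252  0.053 ] z [0.049 0.053 0.056] ang 118.2 [0.004 0.013] [151.  90.  48.]
 tall px 370.6 202.4 87 [ 0.6758 -0.1366  0.0534] z [0.05  0.054 0.057] ang 117.0 [0.0039 0.0129] [78. 77. 80.]
 tall px 355.4 228.8 95 [ 0.6045 -0.0961  0.0528] z [0.049 0.053 0.056] ang -153.7 [0.0044 0.0126] [80. 77. 80.]
 tall px 388.2 233.1 93 [ 0
[... 1783 characters left out ...]
338.3 278.2 154 [ 0.604  -0.1015  0.0517] z [0.046 0.053 0.055] ang -155.2 [0.0041 0.0132] [44. 40. 40.]
 tall px 380.7 282.8 177 [ 0.6763 -0.1415  0.0516] z [0.046 0.053 0.055] ang 119.6 [0.0041 0.0132] [42. 38. 39.]
 tall px 350.9 305.7 213 [ 0.5946 -0.1884  0.0515] z [0.046 0.053 0.055] ang 155.0 [0.004  0.0126] [45. 42. 41.]
 tall px 409.1 309.2 210 [ 0.6891 -0.2303  0.0516] z [0.046 0.053 0.055] ang 119.0 [0.004  0.0129] [118.  65.  37.]
 tall px 365.8 335.7 199 [ 0.5874 -0.27    0.0528] z [0.048 0.054 0.055] ang 50.0 [0.0042 0.0134] [46. 44. 43.]
 tall px 308.4 385.5 63 [ 0.4668 -0.3366  0.0494] z [0.046 0.05  0.051] ang 88.2 [0.0017 0.0077] [206. 202. 194.]
bench 0.0008408455814303149
```

Run:
```python
from meas import *
H={}
for n in('top','side'):
    im,d=load(n); P=cloud(n,d); print(n)
    for nm,p,r,z in [('n1',(.4552,-.103),.04,.051),('n2',(.4499,-.0378),.034,.051),('n3',(.4443,.0278),.034,.051),('n4',(.439,.0943),.034,.051),('A',(.6758,-.1366),.03,.054),('B',(.6045,-.0961),.03,.054),('C',(.5942,-.1833),.03,.054),('D',(.588,-.2639),.03,.054),('lk',(.532,.0572),.02,.058),('sk',(.4356,.1435),.02,.055)]:
        m=(abs(P[...,2]-z)<(.004 if n=='top' else .0025))&(np.hypot(P[...,0]-p[0],P[...,1]-p[1])<r)
        q=P[m]; (cx,cy),(w,h),a=cv2.minAreaRect((q[:,:2]*1000).astype(np.float32))
        print(nm,len(q),q.mean(0).round(4),'rect',round(cx,1),round(cy,1),round(w,1),round(h,1),round(a,1))
    # colors: trays and lever
    Hs=hsv(im)
    for nm,c in[('green',(Hs[...,0]>60)&(Hs[...,0]<85)&(Hs[...,1]>120)),('red',((Hs[...,0]<5)|(Hs[...,0]>174))&(Hs[...,1]>150))]:
        c=c&(P[...,0]>.35)&(P[...,0]<.85)&(abs(P[...,1])<.6)&(d>0)&(P[...,2]<.06)
        for k in comps(c,60):
            q=P[k]; (cx,cy),(w,h),a=cv2.minAreaRect((q[:,:2]*1000).astype(np.float32))
            print(nm,len(q),q.mean(0).round(4),'rect',round(cx,1),round(cy,1),round(w,1),round(h,1),round(a,1))
```

```text
top
n1 222 [ 0.4549 -0.1025  0.0506] rect 457.8 -99.4 68.5 55.0 64.3
n2 220 [ 0.4502 -0.0372  0.0509] rect 450.2 -37.2 61.6 54.8 64.2
n3 218 [0.4444 0.0282 0.0504] rect 444.5 28.4 60.8 54.6 64.2
n4 228 [0.4387 0.095  0.0506] rect 438.5 93.5 62.3 54.8 1.9
A 72 [ 0.6762 -0.1366  0.0537] rect 676.4 -137.2 12.7 44.1 28.9
B 74 [ 0.6046 -0.0965  0.0537] rect 605.1 -96.3 41.8 13.7 27.3
C 73 [ 0.5939 -0.1836  0.0537] rect 594.9 -184.0 13.3 42.0 64.9
D 78 [ 0.5883 -0.264   0.054 ] rect 588.2 -264.5 43.5 14.4 50.3
lk 34 [0.5325 0.057  0.0575] rect 532.4 57.1 14.9 14.9 46.0
sk 30 [0.435  0.143  0.0546] rect 434.6 143.2 13.3 14.8 47.2
green 2440 [0.4787 0.3184 0.0046] rect 478.5 316.5 121.5 147.8 2.3
red 371 [0.7327 0.0659 0.019 ] rect 741.6 75.1 78.8 72.3 14.4
red 2705 [0.643  0.2719 0.0064] rect 643.8 272.3 156.8 135.8 78.9
red 114 [0.5277 0.0764 0.0375] rect 528.3 79.0 17.0 60.8 11.5
red 112 [ 0.4641 -0.1943  0.0294] rect 464.2 -194.3 61.8 12.2 4.7
side
n1 386 [ 0.4557 -0.103   0.051 ] rect 458.1 -100.4 71.6 57.6 68.9
n2 315 [ 0.4504 -0.04    0.051 ] rect 450.8 -38.8 58.4 62.6 33.0
n3 246 [0.4452 0.0254 0.0512] rect 445.1 26.5 61.7 56.6 66.3
n4 224 [0.4401 0.0919 0.0511] rect 440.0 91.8 63.0 56.1 62.7
A 104 [ 0.6773 -0.1398  0.054 ] rect 678.3 -139.0 16.0 42.9 22.8
B 99 [ 0.6051 -0.0998  0.054 ] rect 605.5 -98.9 44.3 14.7 27.8
C 126 [ 0.5952 -0.1866  0.054 ] rect 595.6 -185.8 14.9 43.6 64.0
D 150 [ 0.5889 -0.2675  0.0542] rect 589.5 -266.7 45.4 13.9 51.3
lk 32 [0.5324 0.0538 0.0582] rect 532.5 54.1 15.1 15.6 77.8
sk 29 [0.4364 0.1407 0.055 ] rect 437.1 142.7 16.2 16.5 50.5
green 664 [0.4731 0.3304 0.0058] rect 475.8 316.7 123.3 151.7 2.4
red 1528 [0.643  0.2718 0.0096] rect 644.6 285.3 193.9 130.0 78.6
red 572 [0.7317 0.0601 0.0169] rect 733.2 73.1 69.9 85.5 24.9
red 185 [0.5271 0.0688 0.0386] rect 526.7 94.7 95.9 30.0 88.7
red 402 [ 0.4623 -0.2005  0.0271] rect 462.8 -198.1 67.5 16.6 5.3
```

The two cameras agree to within a constant offset of about 3 mm, and heights and spacings match the description. Each screw bar's top is at 54 mm. I'll move over the slide knob with the jaws along the nut x.

```bash
python3 -m jog '[[[0.03,-0.048,0],[0,0,-0.12],60],[[0.03,-0.048,0],[0,0,-0.12],60],[[0.03,-0.048,0],[0,0,-0.12],60],[[0.03,-0.048,0],[0,0,-0.12],60],[[0.03,-0.048,0],[0,0,-0.12],60]]' 40; python3 -m jog '[[[0.03,-0.048,0],[0,0,-0.12],60],[[0.03,-0.048,0],[0,0,-0.12],60],[[0.03,-0.048,0],[0,0,-0.12],60],[[0.03,-0.048,0],[0,0,-0.12],60],[[0.01,-0.03,0],[0,0,-0.12],60]]'
```

```text
clock: 0.72
position: [0.3064, 0.3591, 0.2465]
ee_rot: [0.419, 0.908, -0.002, -0.002]
ft_force: [1.1, 0.8, 0.3]
grip_width: 0.598
clock: 1.35
position: [0.4398, 0.1268, 0.246]
ee_rot: [0.677, 0.736, -0.001, -0.002]
ft_force: [0.1, 0.0, 0.3]
grip_width: 0.604
```

```bash
python3 -m jog '[[[-0.004,0.015,-0.04],[0,0,0],60],[[0,0,-0.05],[0,0,0],60],[[0,0,-0.05],[0,0,0],60],[[0,0,-0.03],[0,0,0],60]]'
cat > st.py <<'E'
from h import *
o=sensors.get_obs();q=o['ee_rot']
print('t',round(o['clock'],2),'pos',o['position'].round(4),'jaw',round((2*np.degrees(np.arctan2(q[1],q[0]))-90+180)%360-180,2),'tilt',q[2:].round(4),'F',o['ft_force'].round(1),'T',o['torque'].round(2),'g',round(o['grip_width'],3),'j7',o['joint_pos'][[0,6]].round(2))
E
python3 st.py
```

```text
clock: 1.85
position: [0.4376, 0.1392, 0.0735]
ee_rot: [0.68, 0.733, 0.002, -0.002]
ft_force: [-0.2, 0.0, 0.8]
grip_width: 0.599
t 1.85 pos [0.4376 0.1392 0.0735] jaw 4.24 tilt [ 0.0017 -0.0016] F [-0.2  0.   0.8] T [ 0.   -0.01 -0.02] g 0.599 j7 [-0.8  -0.25]
```

```bash
python3 -m jog '[[[-0.002,0.002,-0.014],[0,0,0.008],60],[[0,0,0],[0,0,0],0],[[0,0,0],[0,0,0],0],[[0,0,0],[0,0,0],0]]'; python3 st.py; python3 -c "
from h import *
snap('side','s1.png',(200,200,360,320),5)"
```

```text
clock: 2.35
position: [0.4367, 0.141, 0.0591]
ee_rot: [0.677, 0.736, 0.002, -0.0]
ft_force: [2.2, 1.7, -25.1]
grip_width: 0.186
t 2.35 pos [0.4367 0.141  0.0591] jaw 4.72 tilt [ 0.0022 -0.0004] F [  2.2   1.7 -25.1] T [ 0.27 -0.23 -0.01] g 0.186 j7 [-0.8  -0.24]
```

View pics/s1.png

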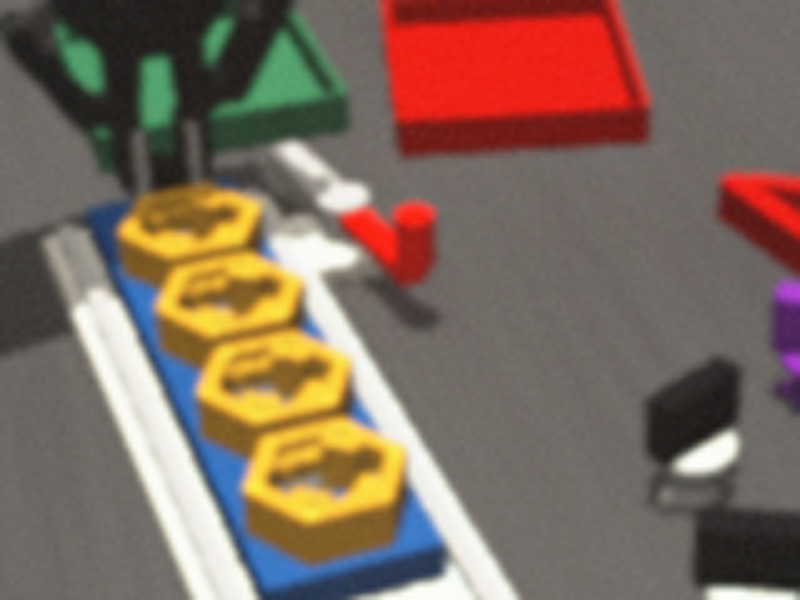

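Knob gripped, with only a small side force. Now I'll drive the slide.

```bash
python3 -m jog '[[[0.001,-0.014,0.001],[0,0,0],0],[[0.001,-0.014,0],[0,0,0],0],[[0.001,-0.014,0],[0,0,0],0],[[0.001,-0.012,0],[0,0,0],0],[[0,-0.005,0],[0,0,0],0]]'; python3 st.py
```

```text
clock: 3.02
position: [0.4406, 0.0916, 0.0592]
ee_rot: [0.675, 0.738, 0.009, -0.003]
ft_force: [9.2, 28.3, -35.9]
grip_width: 0.188
t 3.02 pos [0.4406 0.0916 0.0592] jaw 5.16 tilt [ 0.0087 -0.0027] F [  9.2  28.3 -35.9] T [ 5.75 -1.62 -0.13] g 0.188 j7 [-0.72 -0.11]
```

```bash
python3 -m jog '[[[0,0,0],[0,0,0],60],[[0,0,0],[0,0,0],60],[[0,0,0.03],[0,0,0],60],[[0,0,0.05],[0,0,0],40],[[-0.03,0.05,0.05],[0,0,0],0]]'; python3 st.py
python3 - <<'E'
from meas import *
snap('top','t2.png',(240,220,440,330),4); im,d=snap('side','s2.png')
for n in('top','side'):
    im,d=load(n);P=cloud(n,d);print(n)
    for nm,p,z in[('sk',(.4400,.093),.055),('lk',(.5325,.0556),.058)]:
        m=(abs(P[...,2]-z)<(.004 if n=='top' else .0025))&(np.hypot(P[...,0]-p[0],P[...,1]-p[1])<.016);q=P[m];print(nm,len(q),q.mean(0).round(4))
    for i in range(4):
        p=(.4595-.00541*i,-.1525+.0658*i)
        m=(abs(P[...,2]-.051)<(.004 if n=='top' else .0025))&(np.hypot(P[...,0]-p[0],P[...,1]-p[1])<.034);q=P[m];print(i+1,len(q),q.mean(0).round(4))
E
```

```text
clock: 3.65
position: [0.4175, 0.1301, 0.1847]
ee_rot: [0.677, 0.736, 0.009, -0.002]
ft_force: [1.4, 1.7, 0.0]
grip_width: 0.198
t 3.65 pos [0.4175 0.1301 0.1847] jaw 4.78 tilt [ 0.0088 -0.0019] F [1.4 1.7 0. ] T [ 0.14 -0.02  0.02] g 0.198 j7 [-0.82 -0.33]
top
sk 33 [0.4396 0.095  0.0554]
lk 37 [0.5324 0.0572 0.058 ]
1 223 [ 0.459  -0.1521  0.0508]
2 216 [ 0.4538 -0.0862  0.0509]
3 227 [ 0.4485 -0.0203  0.0506]
4 230 [0.4431 0.045  0.0506]
side
sk 33 [0.4401 0.0921 0.0551]
lk 32 [0.5323 0.0539 0.0582]
1 404 [ 0.4602 -0.1545  0.0511]
2 354 [ 0.4546 -0.089   0.0511]
3 292 [ 0.4488 -0.0235  0.0511]
4 248 [0.4439 0.0424 0.051 ]
```

View pics/t2.png

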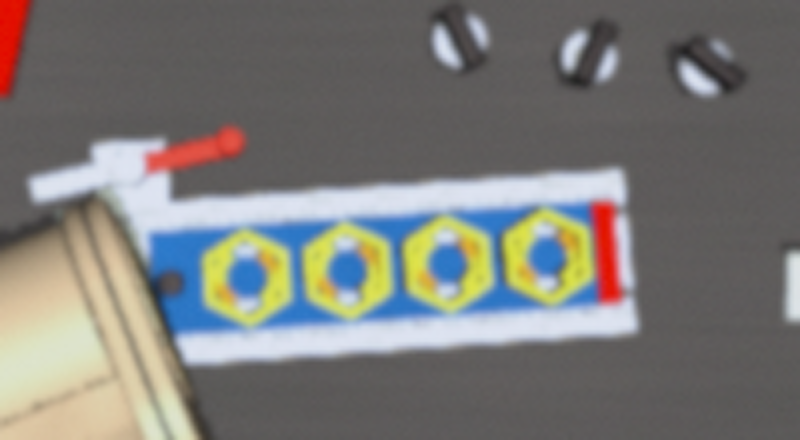

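View pics/s2.png

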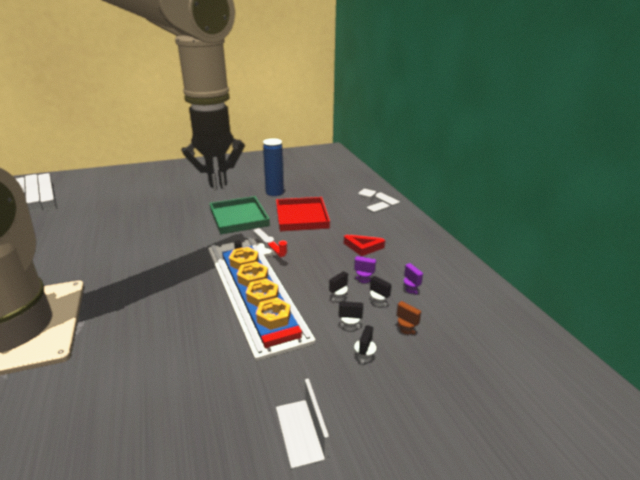

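Run:
```python
from h import *
print(pix_at_z('top',271.3,260.8,.032))
off=np.array([.0003,-.0014])
p=pix_at_z('top',271.3,260.8,.032)[:2]+off; k=np.array([.5324,.0556])
v=k-p; print(p,np.linalg.norm(v),np.degrees(np.arctan2(v[1],v[0])))
a=np.arctan2(v[1],v[0]); piv=k-.07*np.array([np.cos(a),np.sin(a)]);prev=k
for t in np.append(np.arange(np.degrees(a),4.7,10)[1:],[4.7,8]):
    q=piv+.07*np.array([np.cos(np.radians(t)),np.sin(np.radians(t))]);print(round(t,1),q.round(4),(q-prev).round(4));prev=q
```

```text
[0.51777784 0.12572399 0.032     ]
[0.51807784 0.12432399] 0.07020050747332783 -78.22798705939617
-68.2 [0.5441 0.0591] [0.0117 0.0035]
-58.2 [0.555  0.0646] [0.0109 0.0055]
-48.2 [0.5648 0.0719] [0.0098 0.0073]
-38.2 [0.5731 0.0808] [0.0084 0.0089]
-28.2 [0.5798 0.091 ] [0.0067 0.0102]
-18.2 [0.5846 0.1022] [0.0048 0.0112]
-8.2 [0.5874 0.1141] [0.0028 0.0119]
1.8 [0.5881 0.1263] [0.0007 0.0122]
4.7 [0.5879 0.1299] [-0.0002  0.0036]
8.0 [0.5874 0.1339] [-0.0004  0.004 ]
```

```bash
python3 -m jog '[[[0.05,-0.03,0],[0,0,0],60],[[0.05,-0.035,-0.01],[0,0,0],60],[[0.015,-0.009,-0.03],[0,0,0],60],[[0,0,-0.03],[0,0,0],60]]'; python3 st.py
```

```text
clock: 4.25
position: [0.5378, 0.0588, 0.1206]
ee_rot: [0.672, 0.74, 0.016, 0.001]
ft_force: [-0.1, 0.7, 0.6]
grip_width: 0.596
t 4.25 pos [0.5378 0.0588 0.1206] jaw 5.53 tilt [0.0165 0.0008] F [-0.1  0.7  0.6] T [-0.01  0.07  0.06] g 0.596 j7 [-0.66  0.06]
```

```bash
cat >> st.py <<'E'
from scipy.spatial.transform import Rotation as R
z=R.from_quat(q).apply([0,0,1]);print('untilt rotvec',np.cross(z,[0,0,-1]).round(4))
E
python3 st.py
```

```text
t 4.25 pos [0.5378 0.0588 0.1206] jaw 5.53 tilt [0.0165 0.0008] F [-0.1  0.7  0.6] T [-0.01  0.07  0.06] g 0.596 j7 [-0.66  0.06]
untilt rotvec [-0.0233  0.0233  0.    ]
```

```bash
python3 -m jog '[[[-0.005,-0.003,-0.03],[-0.023,0.023,-0.01],60],[[0,0,-0.028],[0,0,0],60],[[0,0,0],[0,0,0],0],[[0,0,0],[0,0,0],0],[[0,0,0],[0,0,0],0]]' 25; python3 st.py
```

```text
clock: 4.88
position: [0.5331, 0.0523, 0.0618]
ee_rot: [0.677, 0.736, -0.001, 0.001]
ft_force: [0.5, 1.7, -12.9]
grip_width: 0.195
t 4.88 pos [0.5331 0.0523 0.0618] jaw 4.73 tilt [-0.0012  0.0008] F [  0.5   1.7 -12.9] T [ 0.32 -0.37 -0.06] g 0.195 j7 [-0.64  0.08]
untilt rotvec [ 0.0028 -0.0005  0.    ]
```

```bash
python3 -m jog '[[[0.012,0.004,0],[0,0,0.174],0],[[0.011,0.006,0],[0,0,0.174],0],[[0.01,0.008,0],[0,0,0.174],0],[[0.009,0.009,0],[0,0,0.174],0]]'; python3 st.py
```

```text
clock: 5.38
position: [0.5751, 0.0781, 0.0617]
ee_rot: [0.378, 0.926, -0.002, 0.002]
ft_force: [-0.7, 1.3, -9.2]
grip_width: 0.195
t 5.38 pos [0.5751 0.0781 0.0617] jaw 45.61 tilt [-0.0015  0.0016] F [-0.7  1.3 -9.2] T [ 0.45  0.14 -0.17] g 0.195 j7 [-0.52  0.72]
untilt rotvec [0.0041 0.0019 0.    ]
```

```bash
python3 -m jog '[[[0.006,0.011,0],[0,0,0.174],0],[[0.0045,0.012,0],[0,0,0.174],0],[[0.0025,0.012,0],[0,0,0.174],0],[[0.0005,0.0125,0],[0,0,0.174],0],[[-0.0005,0.008,0],[0,0,0.1],0]]'; python3 st.py
```

```text
clock: 6.0
position: [0.5909, 0.1322, 0.0619]
ee_rot: [-0.023, 1.0, -0.002, 0.005]
ft_force: [1.8, -18.2, -6.5]
grip_width: 0.194
t 6.0 pos [0.5909 0.1322 0.0619] jaw 92.63 tilt [-0.0016  0.0049] F [  1.8 -18.2  -6.5] T [-3.85 -0.4  -0.11] g 0.194 j7 [-0.46  1.39]
untilt rotvec [0.0029 0.0098 0.    ]
```

```bash
python3 -m jog '[[[0,0,0],[0,0,0],45],[[0,0,0.01],[0,0,0],45],[[0,0,0.05],[0,0,0],45],[[0,-0.04,0.04],[0,0.01,0],45],[[0,-0.06,0],[0,0,0],45]]'; python3 st.py
python3 - <<'E'
from meas import *
snap('top','t3.png',(240,160,440,310),4); snap('side','s3.png',(190,200,450,380),3)
E
```

```text
clock: 6.62
position: [0.5924, 0.0359, 0.1712]
ee_rot: [-0.026, 1.0, 0.0, 0.003]
ft_force: [1.1, -0.4, -1.1]
grip_width: 0.455
t 6.62 pos [0.5924 0.0359 0.1712] jaw 92.96 tilt [0.0001 0.0034] F [ 1.1 -0.4 -1.1] T [-0.06 -0.02 -0.02] g 0.455 j7 [-0.35  1.55]
untilt rotvec [-0.0004  0.0068  0.    ]
```

View pics/t3.png

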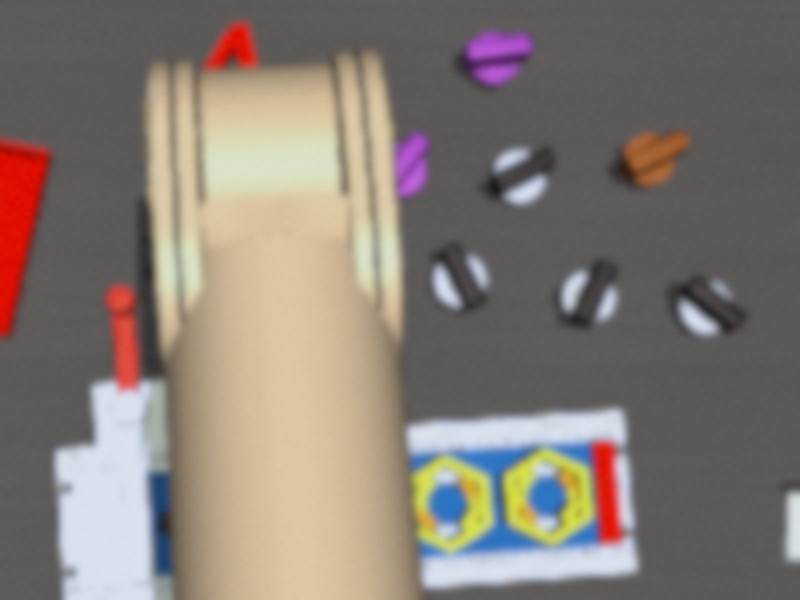

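View pics/s3.png

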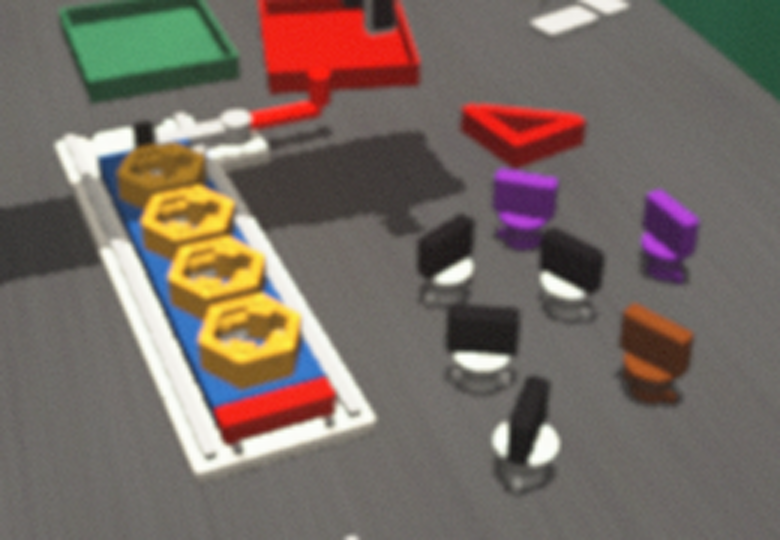

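Slide against the stop block and lever locked along nut +x. All four screws are unmoved. I'll take the first one, at about (0.605, −0.098).

```bash
python3 -m jog '[[[0.004,-0.055,0],[0,0,0.13],40],[[0.004,-0.055,0],[0,0,0.13],40],[[0.004,-0.02,-0.02],[0,0.007,0.13],40],[[0,0,-0.03],[0,0,0],40]]' 40; python3 st.py
```

```text
clock: 7.22
position: [0.6061, -0.1069, 0.1267]
ee_rot: [-0.216, 0.976, -0.002, 0.005]
ft_force: [0.2, 0.5, -0.7]
grip_width: 0.401
t 7.22 pos [ 0.6061 -0.1069  0.1267] jaw 114.98 tilt [-0.002   0.0047] F [ 0.2  0.5 -0.7] T [ 0.03  0.04 -0.04] g 0.401 j7 [-0.11  2.19]
untilt rotvec [0.0018 0.01   0.    ]
```

```bash
python3 -m jog '[[[-0.001,0.009,-0.03],[0.002,0.01,0.018],40],[[0,0,-0.03],[0,0,0],40],[[0,0,-0.014],[0,0,0],40]]'; python3 st.py
```

```text
clock: 7.6
position: [0.6061, -0.0984, 0.0536]
ee_rot: [-0.223, 0.975, -0.0, 0.002]
ft_force: [-0.2, 1.8, 0.3]
grip_width: 0.404
t 7.6 pos [ 0.6061 -0.0984  0.0536] jaw 115.77 tilt [-0.0002  0.0018] F [-0.2  1.8  0.3] T [ 0.02 -0.02 -0.02] g 0.404 j7 [-0.1   2.21]
untilt rotvec [-0.0005  0.0036  0.    ]
```

```bash
python3 -m jog '[[[-0.001,0.0,-0.005],[0,0.003,0],40],[[0,0,0],[0,0,0],0],[[0,0,0],[0,0,0],0],[[0,0,0],[0,0,0],0]]'; python3 st.py;  python3 -m jog '[[[0,0,0.04],[0,0,0],0],[[0,0,0.055],[0,0,0],0],[[0,0,0.0],[0,0,0],0]]';python3 st.py
python3 - <<'E'
from meas import *
snap('side','s4.png',(270,160,450,340),3.3)
E
```

```text
clock: 8.1
position: [0.6067, -0.0984, 0.0514]
ee_rot: [-0.223, 0.975, -0.0, 0.002]
ft_force: [-0.1, -0.4, -0.8]
grip_width: 0.154
t 8.1 pos [ 0.6067 -0.0984  0.0514] jaw 115.72 tilt [-0.0003  0.002 ] F [-0.1 -0.4 -0.8] T [-0.    0.01  0.  ] g 0.154 j7 [-0.1   2.21]
untilt rotvec [-0.0004  0.0039  0.    ]
clock: 8.48
position: [0.6065, -0.0985, 0.1499]
ee_rot: [-0.222, 0.975, -0.0, 0.002]
ft_force: [-0.1, 0.5, -1.1]
grip_width: 0.15
t 8.47 pos [ 0.6065 -0.0985  0.1499] jaw 115.7 tilt [-0.0004  0.0022] F [-0.1  0.5 -1.1] T [-0.04  0.02  0.03] g 0.15 j7 [-0.12  2.19]
untilt rotvec [-0.0003  0.0045  0.    ]
```

View pics/s4.png

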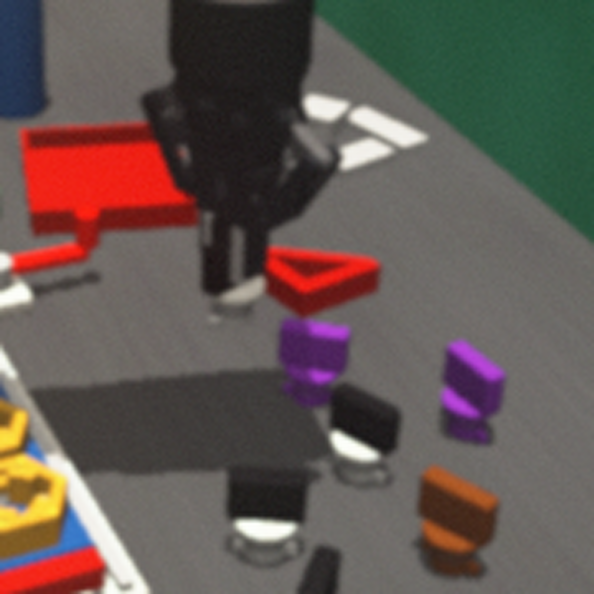

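```bash
cat > held.py <<'E'
from meas import *
from scipy.optimize import minimize
def held(h=.0514,n='side',fn=None):
    o=sensors.get_obs();t=o['position'];im,d=cams.camera(n);P=cloud(n,d)
    g=im.min(-1)>95
    m=g&(abs(P[...,2]-(t[2]-h+.022))<.006)&(np.hypot(P[...,0]-t[0],P[...,1]-t[1])<.04)
    q=P[m]; print('n',len(q),'ext x',q[:,0].min().round(4),q[:,0].max().round(4),'y',q[:,1].min().round(4),q[:,1].max().round(4),'z',np.percentile(q[:,2],[5,50,95]).round(4))
    u=np.nonzero(m)
    # rim fit: predicted silhouette rows: use outline points of flange; compare lowest (front) edge
    K=np.array(cams.camera_model(n)['intrinsics'])
    cnt=max(cv2.findContours(m.astype(np.uint8),cv2.RETR_EXTERNAL,cv2.CHAIN_APPROX_NONE)[0],key=len)[:,0]
    print('px bbox',cnt.min(0),cnt.max(0))
    print('tcp',t.round(4)); return m
def topmask(zc,c,n='side',r=.03):
    im,d=cams.camera(n);P=cloud(n,d)
E
python3 - <<'E'
from held import *
m=held()
im,d=load('side')
E
```

```text
n 63 ext x 0.594 0.6221 y -0.117 -0.0993 z [0.1185 0.1214 0.1233]
px bbox [336 246] [349 253]
tcp [ 0.6051 -0.0982  0.1473]
```

```bash
python3 - <<'E'
from meas import *
for n in('top','side'):
    im,d=load(n) if n=='top' else cams.camera(n);P=cloud(n,d)
    m=(abs(P[...,2]-.058)<.0035)&(np.hypot(P[...,0]-.589,P[...,1]-.131)<.02);q=P[m];print(n,m.sum(),q.mean(0).round(4),((q.max(0)+q.min(0))/2).round(4))
# also locked slide: red stop, nuts visible from side
    for i in range(4):
        p=(.4595-.00541*i,-.1525+.0658*i)
        m=(abs(P[...,2]-.051)<(.004 if n=='top' else .0025))&(np.hypot(P[...,0]-p[0],P[...,1]-p[1])<.034);q=P[m];print(i+1,len(q),q.mean(0).round(4) if len(q) else '')
E
python3 st.py
```

```text
top 28 [0.5843 0.1303 0.0577] [0.584  0.1303 0.058 ]
1 216 [ 0.4594 -0.1521  0.0505]
2 187 [ 0.455  -0.0903  0.0505]
3 0 
4 0 
side 30 [0.585  0.1269 0.0581] [0.5853 0.1294 0.0576]
1 402 [ 0.4599 -0.155   0.0511]
2 343 [ 0.4548 -0.089   0.0511]
3 291 [ 0.4491 -0.0228  0.0511]
4 242 [0.444  0.043  0.0511]
t 8.62 pos [ 0.6035 -0.0978  0.1443] jaw 115.72 tilt [ 0.0009 -0.0021] F [-0.  -0.2 -1.7] T [ 0.02 -0.03 -0.04] g 0.153 j7 [-0.12  2.19]
untilt rotvec [-0.0009 -0.0044 -0.    ]
```

```bash
python3 -m jog '[[[-0.04,0.02,0.01],[0,0,-0.12],0],[[-0.04,0.02,0],[0,0,-0.12],0],[[-0.04,0.02,0],[0,0,-0.12],0],[[-0.02,0.01,0],[0,0,0],0],[[0,0,0],[0,0,0],0]]'; python3 st.py
```

```text
clock: 9.25
position: [0.4553, -0.026, 0.1469]
ee_rot: [-0.039, 0.999, 0.001, -0.008]
ft_force: [-0.4, -0.6, -1.3]
grip_width: 0.156
t 9.25 pos [ 0.4553 -0.026   0.1469] jaw 94.45 tilt [ 0.0013 -0.008 ] F [-0.4 -0.6 -1.3] T [-0.01 -0.02 -0.01] g 0.156 j7 [-0.29  1.62]
untilt rotvec [-0.002  -0.0162 -0.    ]
```

```bash
python3 -m jog '[[[-0.005,0.004,-0.015],[-0.002,-0.016,0.004],0],[[0,0,-0.012],[0,0,0],0],[[0,0,0],[0,0,0],0],[[0,0,0],[0,0,0],0]]'; python3 st.py
python3 - <<'E'
from meas import *
snap('side','s5.png',(200,200,320,300),6.4)
E
python3 st.py
```

```text
clock: 9.75
position: [0.4515, -0.0234, 0.1177]
ee_rot: [-0.04, 0.999, -0.001, -0.001]
ft_force: [-0.6, -0.5, -0.9]
grip_width: 0.154
t 9.75 pos [ 0.4515 -0.0234  0.1177] jaw 94.62 tilt [-0.0006 -0.0011] F [-0.6 -0.5 -0.9] T [ 0.   -0.04  0.  ] g 0.154 j7 [-0.3   1.62]
untilt rotvec [ 0.0013 -0.0022  0.    ]
t 9.8 pos [ 0.4514 -0.0233  0.1178] jaw 94.63 tilt [-0.0006 -0.0011] F [ 0.4  0.3 -1.9] T [-0.05  0.02 -0.03] g 0.156 j7 [-0.3   1.62]
untilt rotvec [ 0.0012 -0.0021  0.    ]
```

View pics/s5.png

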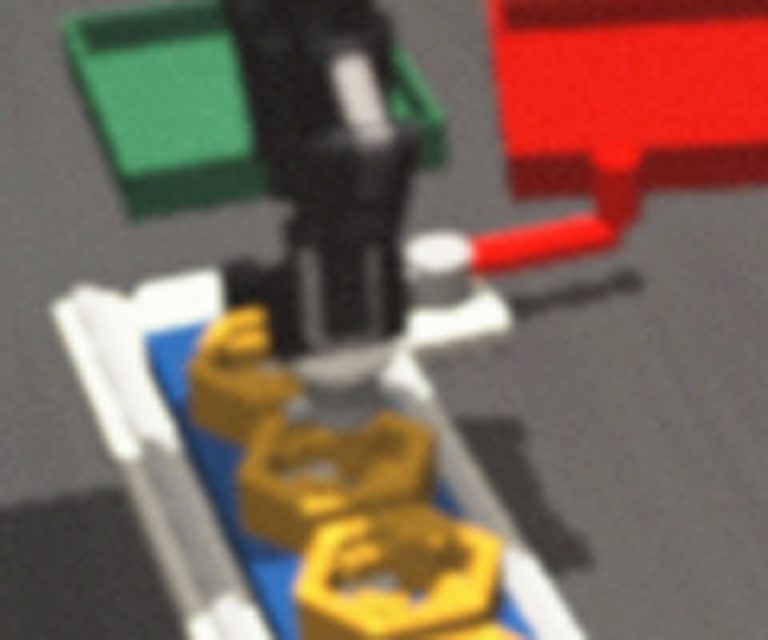

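```bash
cat > ov.py <<'E'
from h import *
def circ(c,r,z,n=60):
    a=np.linspace(0,2*np.pi,n);return np.stack([c[0]+r*np.cos(a),c[1]+r*np.sin(a),np.full(n,z)],-1)
def hexa(c,yaw=4.7,flats=.056,z=.051,rot=0):
    a=np.radians(yaw+rot)+np.arange(7)*np.pi/3;R=flats/2/np.cos(np.pi/6);return np.stack([c[0]+R*np.cos(a),c[1]+R*np.sin(a),np.full(7,z)],-1)
def box(c,yaw,lx,ly,z):
    p=np.array([[1,1],[-1,1],[-1,-1],[1,-1],[1,1]])*[lx/2,ly/2];a=np.radians(yaw);R=np.array([[np.cos(a),-np.sin(a)],[np.sin(a),np.cos(a)]]);p=p@R.T+c;return np.c_[p,np.full(5,z)]
def draw(n,fn,crop,s,curves,im=None):
    if im is None: im,_=load(n)
    x0,y0,x1,y1=crop;a=cv2.resize(np.ascontiguousarray(im[y0:y1,x0:x1,::-1]),None,fx=s,fy=s,interpolation=cv2.INTER_CUBIC)
    for P,col in curves:
        q=np.array([proj(n,p) for p in P]);q=((q+.5-[x0,y0])*s-.5)
        cv2.polylines(a,[np.round(q*8).astype(np.int32)],False,col,1,cv2.LINE_AA,3)
    cv2.imwrite('pics/'+fn,a)
E
python3 - <<'E'
from ov import *
c=(.4514-.0,-.0233);u=.1178-.0514
cv=[(circ(c,.018,u+.024),(0,255,0)),(circ(c,.018,u+.020),(0,255,0)),(circ(c,.012,u),(0,255,0))]
for i in range(4):
    p=(.4490-.00541*(i-2),-.0232+.0658*(i-2)); cv+= [(hexa(p),(255,0,255)),(circ(p,.0135,.051),(255,0,255))]
draw('side','o5.png',(215,225,295,300),8,cv)
E
```

```text
(no output)
```

View pics/o5.png

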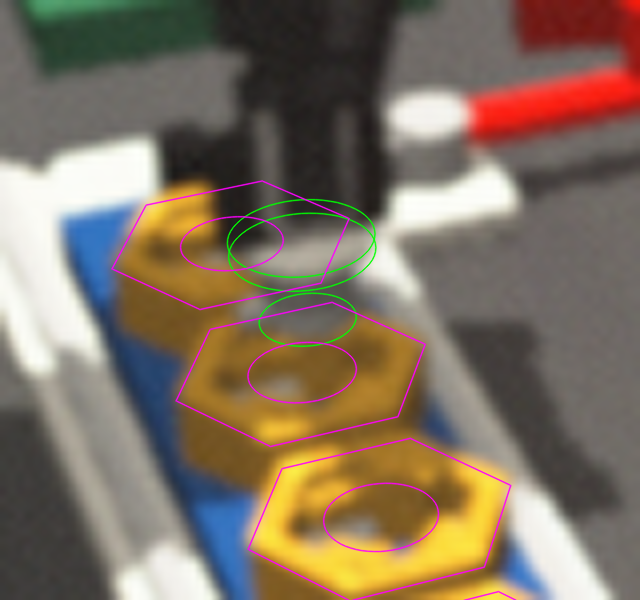

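Run:
```python
from ov import *
im,_=load('side'); im=np.clip(im.astype(float)*1.3,0,255).astype(np.uint8)
c=(.4514-.0,-.0233);u=.1178-.0514
cv=[(circ(c,.018,u+.024),(0,255,0)),(circ(c,.018,u+.020),(0,255,0)),(circ(c,.012,u),(0,255,0)),(circ(c,.012,u+.02),(0,255,0)),(box(c,4.7,.036,.005,u),(0,255,0)),(box(c,4.7,.036,.005,u+.006),(0,255,0))]
draw('side','o5b.png',(235,243,275,273),20,cv,im); draw('side','o5c.png',(235,243,275,273),20,[],im)
```

```text
(no output)
```

View pics/o5b.png

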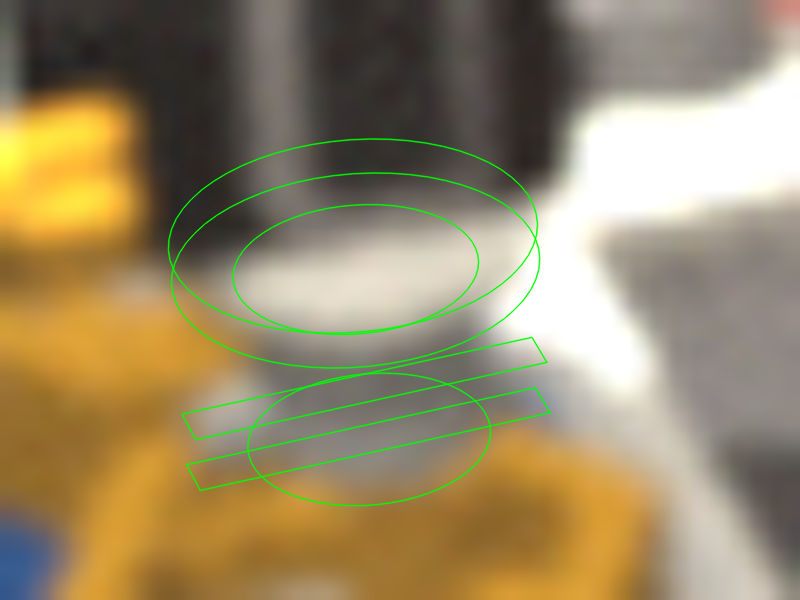

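View pics/o5c.png

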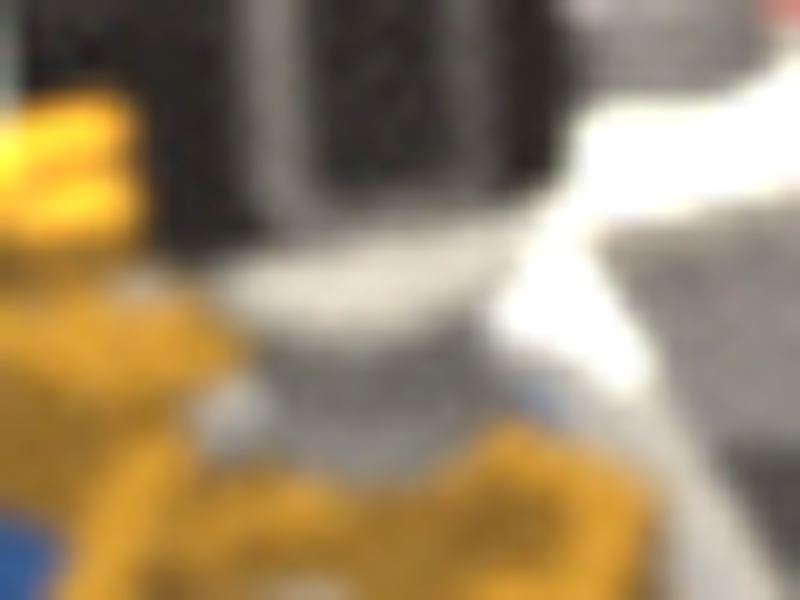

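```bash
python3 -m jog '[[[0.02,-0.05,0.04],[0,0,0],0],[[0.03,-0.055,0.04],[0,0,0],0],[[0.03,-0.055,0.02],[0,0,0],0],[[0.02,-0.055,0],[0,0,0],0],[[0,-0.03,0],[0,0,0],0]]';python3 -m jog '[[[0,0,0],[0,0,0],0],[[0,0,0],[0,0,0],0],[[0,0,0],[0,0,0],0]]'; python3 st.py
python3 - <<'E'
from meas import *
snap('side','s6.png')
E
python3 st.py
```

```text
clock: 10.42
position: [0.5479, -0.2589, 0.2139]
ee_rot: [-0.045, 0.999, -0.001, 0.001]
ft_force: [0.9, 0.4, -1.0]
grip_width: 0.157
clock: 10.8
position: [0.5479, -0.2606, 0.2142]
ee_rot: [-0.043, 0.999, -0.002, 0.001]
ft_force: [-0.7, 0.6, -0.7]
grip_width: 0.156
t 10.8 pos [ 0.5479 -0.2606  0.2142] jaw 94.97 tilt [-0.0019  0.0005] F [-0.7  0.6 -0.7] T [-0.06 -0.03  0.01] g 0.156 j7 [0.   2.14]
untilt rotvec [0.0037 0.0012 0.    ]
t 10.85 pos [ 0.548  -0.2603  0.2142] jaw 95.0 tilt [-0.0018  0.0005] F [-0.6  0.4 -0.9] T [ 0.01 -0.01 -0.03] g 0.157 j7 [0.   2.14]
untilt rotvec [0.0035 0.0012 0.    ]
```

View pics/s6.png

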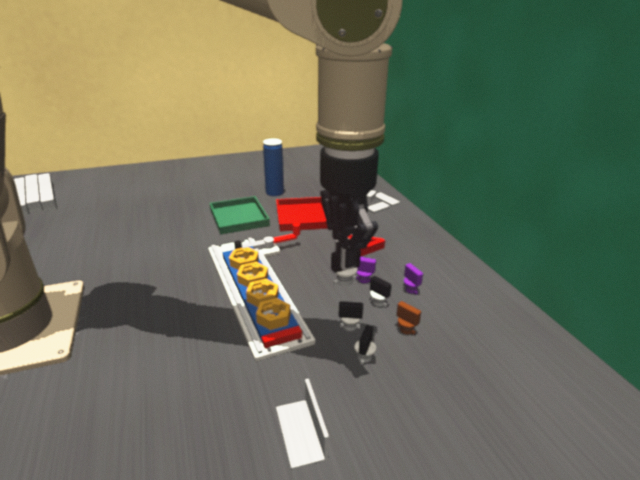

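```bash
cat > ov2.py <<'E'
from ov import *
def screwcv(c,u,yaw,col=(0,255,0)):
    return [(circ(c,.018,u+.024),col),(circ(c,.018,u+.020),col),(circ(c,.012,u),col),(box(c,yaw,.036,.005,u),col),(box(c,yaw,.036,.005,u+.006),col),(box(c,yaw,.044,.014,u+.024),(0,200,255)),(box(c,yaw,.044,.014,u+.054),(0,200,255))]
E
python3 - <<'E'
from ov2 import *
im,_=load('side'); im=np.clip(im.astype(float)*1.5+20,0,255).astype(np.uint8)
draw('side','o6.png',(325,243,369,287),13,screwcv((.548,-.2603),.2142-.0514,5),im)
draw('side','o6c.png',(325,243,369,287),13,[],im)
E
```

```text
(no output)
```

View pics/o6.png

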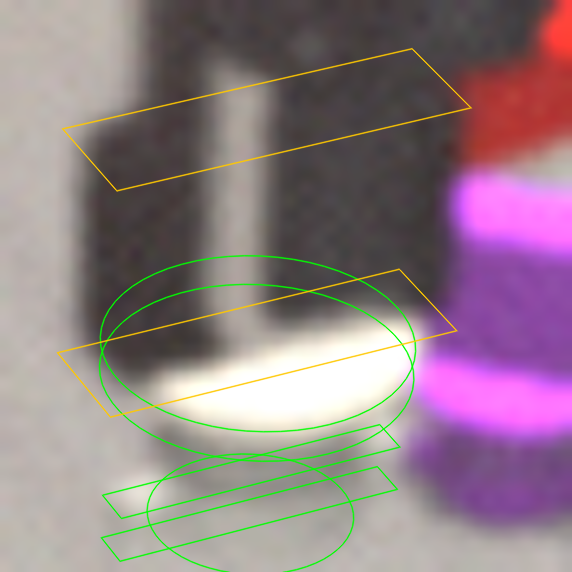

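View pics/o6c.png

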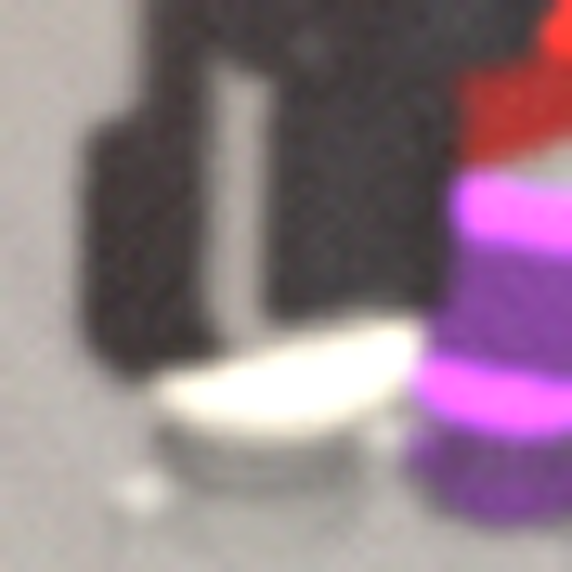

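Run:
```python
from h import *
im,d=load('side');P=cloud('side',d)
g=(im.min(-1)>110)
v,u=np.nonzero(g[268:278,336:358]);v+=268;u+=336
q=P[v,u];k=abs(q[:,2]-.185)<.012;q=q[k];v=v[k];u=u[k]
for r in range(268,278):
    s=v==r
    if s.any(): print(r,s.sum(),q[s].mean(0).round(4),q[s,2].std().round(4), u[s].min(),u[s].max())
```

```text
268 5 [ 0.5603 -0.2676  0.1902] 0.0026 352 356
269 10 [ 0.5561 -0.2682  0.1897] 0.0022 347 356
270 13 [ 0.5534 -0.269   0.1891] 0.0005 344 356
271 16 [ 0.5505 -0.2703  0.1887] 0.0006 341 356
272 18 [ 0.5465 -0.2724  0.1892] 0.0007 338 355
273 19 [ 0.545  -0.2742  0.1889] 0.0006 337 355
274 17 [ 0.5442 -0.2762  0.1886] 0.001 338 354
275 13 [ 0.544  -0.2771  0.1875] 0.0009 340 353
276 5 [ 0.5437 -0.2776  0.1861] 0.0007 344 348
```

Run:
```python
from ov2 import *
im,_=load('side'); im2=np.clip(im.astype(float)*1.5+20,0,255).astype(np.uint8)
draw('side','o6d.png',(325,243,369,287),13,screwcv((.5500,-.2595),.1655,5),im2)
cv=[]
for i in range(4):
    p=(.4490-.00541*(i-2),-.0232+.0658*(i-2)); cv+= [(hexa(p),(255,0,255)),(circ(p,.0135,.051),(255,0,255)),(box(p,4.7,.038,.014,.051),(0,255,0))]
draw('side','o6n.png',(215,240,305,330),6.6,cv,im)
```

```text
(no output)
```

View pics/o6d.png

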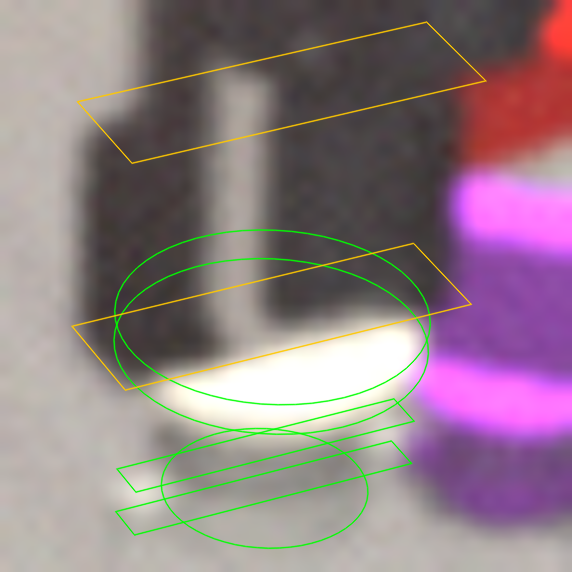

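View pics/o6n.png

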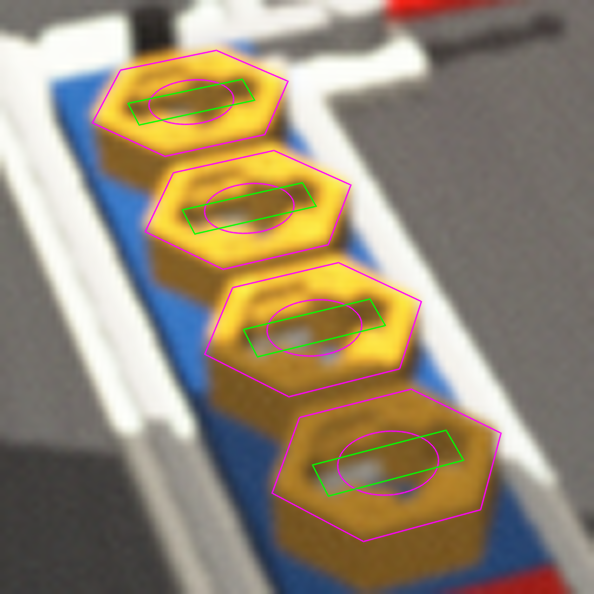

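Held-screw and nut overlays fit well in the same camera. The screw sits about 2 mm off TCP along +x, with its underside 48.7 mm below the TCP. I'll aim TCP (0.4470, −0.0240) at nut 3.

```bash
python3 -m jog '[[[-0.02,0.05,-0.02],[0.003,0,0],0],[[-0.023,0.055,-0.02],[0,0,0],0],[[-0.023,0.055,-0.02],[0,0,0],0],[[-0.02,0.05,0],[0,0,0],0],[[0,0,0],[0,0,0],0]]';python3 -m jog '[[[0,0,0],[0,0,0],0]]'; python3 st.py
```

```text
clock: 11.48
position: [0.4591, -0.0428, 0.154]
ee_rot: [-0.047, 0.999, -0.001, 0.002]
ft_force: [-0.4, -1.0, -0.2]
grip_width: 0.157
clock: 11.6
position: [0.4592, -0.0425, 0.1544]
ee_rot: [-0.048, 0.999, -0.001, 0.002]
ft_force: [1.1, -0.7, -1.2]
grip_width: 0.157
t 11.6 pos [ 0.4592 -0.0425  0.1544] jaw 95.5 tilt [-0.0005  0.0024] F [ 1.1 -0.7 -1.2] T [-0.03 -0.02  0.01] g 0.157 j7 [-0.3   1.67]
untilt rotvec [0.0008 0.0049 0.    ]
```

```bash
python3 -m jog '[[[-0.0122,0.0185,-0.02],[0.001,0.005,-0.012],0],[[0,0,-0.022],[0,0,0],0],[[0,0,0],[0,0,0],0],[[0,0,0],[0,0,0],0]]'; python3 st.py
```

```text
clock: 12.1
position: [0.449, -0.0264, 0.1134]
ee_rot: [-0.039, 0.999, -0.0, 0.002]
ft_force: [-0.2, -0.8, -0.1]
grip_width: 0.155
t 12.1 pos [ 0.449  -0.0264  0.1134] jaw 94.51 tilt [-0.0002  0.0016] F [-0.2 -0.8 -0.1] T [-0.01 -0.03 -0.04] g 0.155 j7 [-0.32  1.63]
untilt rotvec [0.0002 0.0032 0.    ]
```

```bash
python3 -m jog '[[[-0.0022,0.0026,0],[0,0.003,0],0],[[0,0,0],[0,0,0],0]]'; python3 st.py; python3 -c "
from meas import *
snap('side','s7.png')
from ov2 import *
o=sensors.get_obs()['position'];c=(o[0]+.002,o[1]+.0008)
p=(.4490,-.0232)
draw('side','o7.png',(225,235,285,290),13,screwcv(c,o[2]-.0487,4.5)+[(hexa(p),(255,0,255)),(circ(p,.0135,.051),(255,0,255))])"
```

```text
clock: 12.35
position: [0.4476, -0.0242, 0.1147]
ee_rot: [-0.039, 0.999, -0.0, 0.001]
ft_force: [-0.5, -0.3, -1.0]
grip_width: 0.154
t 12.35 pos [ 0.4476 -0.0242  0.1147] jaw 94.45 tilt [-0.0001  0.0009] F [-0.5 -0.3 -1. ] T [-0.    0.    0.01] g 0.154 j7 [-0.32  1.62]
untilt rotvec [0.     0.0018 0.    ]
```

View pics/o7.png

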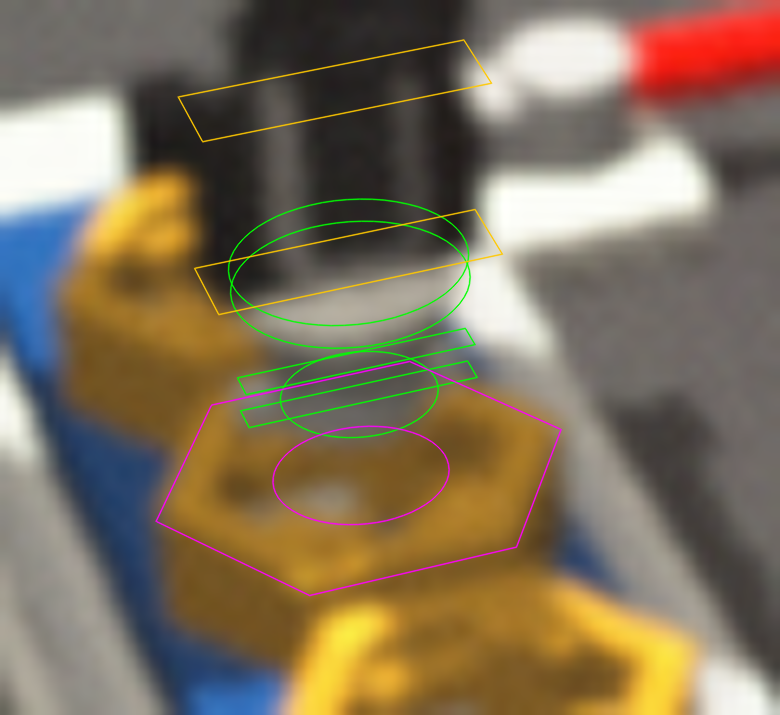

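```bash
python3 -m jog '[[[-0.0005,0.0002,-0.009],[0,0,0],0],[[0,0,-0.008],[0,0,0],0],[[0,0,-0.003],[0,0,0],0]]'; python3 st.py
```

```text
clock: 12.78
position: [0.4502, -0.0231, 0.0965]
ee_rot: [-0.039, 0.999, 0.001, 0.004]
ft_force: [1.2, 3.9, 1.4]
grip_width: 0.152
t 12.78 pos [ 0.4502 -0.0231  0.0965] jaw 94.47 tilt [0.0008 0.0044] F [1.2 3.9 1.4] T [ 0.71 -0.2  -0.01] g 0.152 j7 [-0.32  1.63]
untilt rotvec [-0.002   0.0087  0.    ]
```

```bash
python3 -m jog '[[[0,0,-0.004],[0.002,-0.008,0],0],[[0,0,-0.004],[0,0,0],0]]'; python3 st.py
```

```text
clock: 13.02
position: [0.4501, -0.022, 0.0878]
ee_rot: [-0.039, 0.999, 0.002, 0.008]
ft_force: [-0.2, 0.4, -0.5]
grip_width: 0.153
t 13.03 pos [ 0.4501 -0.022   0.0878] jaw 94.51 tilt [0.0023 0.0085] F [-0.2  0.4 -0.5] T [ 0.24  0.05 -0.  ] g 0.153 j7 [-0.32  1.64]
untilt rotvec [-0.0053  0.0167  0.    ]
```

```bash
python3 -m jog '[[[0,0,-0.002],[-0.005,-0.016,0],0],[[0,0,-0.002],[0,0,0],0]]'; python3 st.py;python3 -m jog '[[[0,0,-0.001],[0,0,0],0]]'; python3 st.py
```

```text
clock: 13.28
position: [0.45, -0.0218, 0.0862]
ee_rot: [-0.039, 0.999, 0.0, 0.016]
ft_force: [-19.6, 1.5, 48.7]
grip_width: 0.154
t 13.28 pos [ 0.45   -0.0218  0.0862] jaw 94.5 tilt [0.     0.0159] F [-19.6   1.5  48.7] T [0.21 4.31 0.04] g 0.154 j7 [-0.32  1.63]
untilt rotvec [-0.0013  0.0318  0.    ]
clock: 13.4
position: [0.4499, -0.0218, 0.0864]
ee_rot: [-0.039, 0.999, 0.0, 0.016]
ft_force: [-11.2, 0.9, 23.3]
grip_width: 0.156
t 13.4 pos [ 0.4499 -0.0218  0.0864] jaw 94.49 tilt [0.0003 0.0156] F [-11.2   0.9  23.3] T [0.33 2.57 0.1 ] g 0.156 j7 [-0.32  1.63]
untilt rotvec [-0.0018  0.0312  0.    ]
```

```bash
python3 -m jog '[[[0,0,0.001],[-0.002,0.031,0],0],[[0,0,0],[0,0,0],0]]'; python3 st.py;python3 -m jog '[[[0,0,0],[0,0,-0.15],0],[[0,0,0],[0,0,-0.15],0],[[0,0,0],[0,0,-0.1],0]]'; python3 st.py
```

```text
clock: 13.65
position: [0.4503, -0.0219, 0.0876]
ee_rot: [-0.039, 0.999, -0.0, 0.001]
ft_force: [-0.3, 1.2, 2.8]
grip_width: 0.154
t 13.65 pos [ 0.4503 -0.0219  0.0876] jaw 94.48 tilt [-0.0001  0.0007] F [-0.3  1.2  2.8] T [ 0.52  0.01 -0.01] g 0.154 j7 [-0.32  1.63]
untilt rotvec [0.0002 0.0014 0.    ]
clock: 14.02
position: [0.451, -0.0207, 0.0874]
ee_rot: [0.165, 0.986, 0.0, 0.002]
ft_force: [-2.4, 2.5, 5.4]
grip_width: 0.152
t 14.03 pos [ 0.451  -0.0207  0.0874] jaw 70.97 tilt [0.0004 0.0024] F [-2.4  2.5  5.4] T [0.39 0.21 0.71] g 0.152 j7 [-0.35  1.22]
untilt rotvec [0.     0.0049 0.    ]
```

```bash
python3 -m jog '[[[0,0,-0.0015],[0,0,-0.1],0],[[0,0,-0.001],[0,0,-0.1],0]]'; python3 st.py
```

```text
clock: 14.28
position: [0.4518, -0.0208, 0.087]
ee_rot: [0.263, 0.965, -0.0, 0.004]
ft_force: [-11.2, 1.3, 26.8]
grip_width: 0.153
t 14.28 pos [ 0.4518 -0.0208  0.087 ] jaw 59.46 tilt [-0.0002  0.0037] F [-11.2   1.3  26.8] T [-0.   2.6  2.5] g 0.153 j7 [-0.37  1.02]
untilt rotvec [0.0023 0.0071 0.    ]
```

```bash
python3 -m jog '[[[0,0,0.001],[0.002,0.007,0],0],[[0,0,0.0],[0,0,0],0]]'; python3 st.py; python3 -m jog '[[[0,0,0],[0,0,-0.06],0],[[0,0,0],[0,0,0],0]]'; python3 st.py; python3 -c "
from meas import *
snap('side','s8.png',(215,220,305,300),8)"
```

```text
clock: 14.52
position: [0.4516, -0.0207, 0.0874]
ee_rot: [0.261, 0.965, -0.001, 0.001]
ft_force: [-0.5, -0.4, 5.1]
grip_width: 0.152
t 14.53 pos [ 0.4516 -0.0207  0.0874] jaw 59.79 tilt [-0.001   0.0008] F [-0.5 -0.4  5.1] T [0.06 0.02 1.9 ] g 0.152 j7 [-0.36  1.03]
untilt rotvec [0.0023 0.0009 0.    ]
clock: 14.78
position: [0.4517, -0.0206, 0.0874]
ee_rot: [0.287, 0.958, -0.002, 0.001]
ft_force: [-0.7, 0.3, 4.1]
grip_width: 0.152
t 14.78 pos [ 0.4517 -0.0206  0.0874] jaw 56.67 tilt [-0.0018  0.0012] F [-0.7  0.3  4.1] T [-0.01  0.24  2.56] g 0.152 j7 [-0.37  0.97]
untilt rotvec [0.0041 0.0013 0.    ]
```

View pics/s8.png

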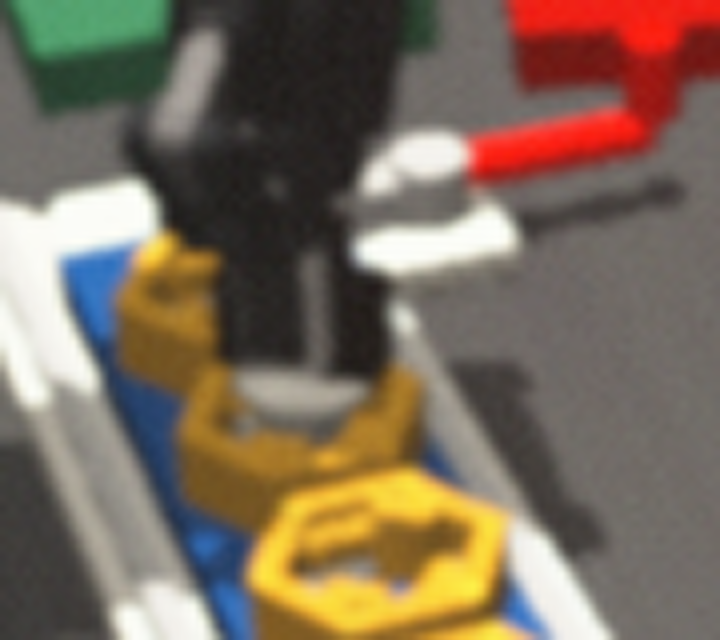

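It jams: torque climbs with no sinking, about 25° in. So this screw (B position) is damaged, and it stays in nut 3. I'll release it, lift, and re-check the scene.

```bash
python3 -m jog '[[[0,0,0],[0,0,0.1],0],[[0,0,0],[0,0,0],35],[[0,0,0],[0,0,0],35],[[0,0,0.05],[0,0,0],35],[[0.05,-0.05,0.05],[0,0,0],35]]'; python3 st.py; python3 -m jog '[[[0.05,-0.06,0],[0,0,0.05],35],[[0.04,-0.05,0],[0,0,0],35]]';python3 st.py
python3 - <<'E'
from meas import *
snap('side','s9.png',(190,200,430,380),3.3)
im,d=load('side');P=cloud('side',d)
for nm,p in [('A',(.677,-.138)),('C',(.5945,-.185)),('D',(.5885,-.2655))]:
    m=(abs(P[...,2]-.054)<.0025)&(np.hypot(P[...,0]-p[0],P[...,1]-p[1])<.035);q=P[m]
    if len(q):print(nm,len(q),q.mean(0).round(4))
m=(abs(P[...,2]-.092)<.003)&(np.hypot(P[...,0]-.449,P[...,1]+.023)<.03);q=P[m]
(cx,cy),(w,h),a=cv2.minAreaRect((q[:,:2]*1000).astype(np.float32));print('nut3 screw',len(q),q.mean(0).round(4),cx,cy,w,h,a)
E
```

```text
clock: 15.45
position: [0.486, -0.0572, 0.174]
ee_rot: [0.241, 0.97, -0.002, -0.002]
ft_force: [1.7, 0.2, -0.0]
grip_width: 0.348
t 15.45 pos [ 0.486  -0.0572  0.174 ] jaw 62.06 tilt [-0.0017 -0.0024] F [ 1.7  0.2 -0. ] T [ 0.03 -0.1  -0.04] g 0.348 j7 [-0.33  1.14]
untilt rotvec [ 0.0021 -0.0055  0.    ]
clock: 15.7
position: [0.5687, -0.1554, 0.1773]
ee_rot: [0.217, 0.976, -0.0, 0.001]
ft_force: [1.2, 0.4, 0.2]
grip_width: 0.349
t 15.7 pos [ 0.5687 -0.1554  0.1773] jaw 64.93 tilt [-0.0002  0.0012] F [1.2 0.4 0.2] T [ 0.08 -0.03  0.05] g 0.349 j7 [-0.18  1.44]
untilt rotvec [0.0008 0.0022 0.    ]
A 108 [ 0.6772 -0.1397  0.054 ]
C 130 [ 0.595  -0.1867  0.054 ]
D 155 [ 0.5886 -0.2678  0.0541]
nut3 screw 105 [ 0.4488 -0.0235  0.0917] 449.1436767578125 -22.95358657836914 15.065001487731934 43.15085983276367 76.78667449951172
```

View pics/s9.png

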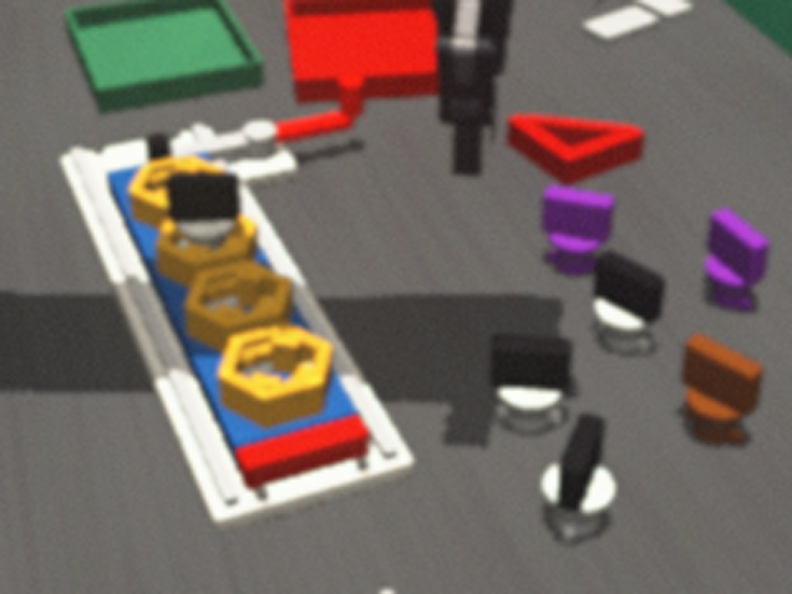

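```bash
python3 -m jog '[[[0.024,-0.028,-0.03],[0,0,0.01],35],[[0,0,-0.04],[0,0,0],35],[[0,0,-0.03],[0,0,0],35],[[0,0,0],[0,0,0],35]]'; python3 st.py
```

```text
clock: 16.25
position: [0.5971, -0.1958, 0.0734]
ee_rot: [0.222, 0.975, -0.003, 0.004]
ft_force: [0.3, 0.9, -0.1]
grip_width: 0.352
t 16.25 pos [ 0.5971 -0.1958  0.0734] jaw 64.35 tilt [-0.0033  0.0035] F [ 0.3  0.9 -0.1] T [-0.    0.02  0.02] g 0.352 j7 [-0.09  1.54]
untilt rotvec [0.008  0.0054 0.    ]
```

```bash
python3 -m jog '[[[-0.002,0.0112,0],[0.008,0.005,0.02],35],[[0,0,-0.0],[0,0,0],35]]'; python3 st.py
```

```text
clock: 16.5
position: [0.5946, -0.1838, 0.0733]
ee_rot: [0.213, 0.977, 0.0, -0.0]
ft_force: [0.7, -0.5, 0.5]
grip_width: 0.351
t 16.5 pos [ 0.5946 -0.1838  0.0733] jaw 65.42 tilt [ 0.0004 -0.0004] F [ 0.7 -0.5  0.5] T [-0.01 -0.03 -0.01] g 0.351 j7 [-0.1   1.54]
untilt rotvec [-0.001  -0.0006 -0.    ]
```

```bash
python3 -m jog '[[[0.0004,-0.001,-0.014],[0,0,0],35],[[0,0,-0.012],[0,0,0],35],[[0,0,0],[0,0,0],35]]'; python3 st.py;python3 -m jog '[[[0,0,0],[0,0,0],0],[[0,0,0],[0,0,0],0],[[0,0,0],[0,0,0],0]]'; python3 st.py
```

```text
clock: 16.88
position: [0.5947, -0.1847, 0.0456]
ee_rot: [0.213, 0.977, 0.0, -0.0]
ft_force: [0.3, -0.1, 0.3]
grip_width: 0.353
t 16.88 pos [ 0.5947 -0.1847  0.0456] jaw 65.4 tilt [ 0.0005 -0.0005] F [ 0.3 -0.1  0.3] T [-0.01 -0.02  0.01] g 0.353 j7 [-0.09  1.55]
untilt rotvec [-0.0011 -0.0007 -0.    ]
clock: 17.25
position: [0.5947, -0.1849, 0.0457]
ee_rot: [0.213, 0.977, 0.0, -0.0]
ft_force: [-0.6, 0.0, -2.0]
grip_width: 0.156
t 17.25 pos [ 0.5947 -0.1849  0.0457] jaw 65.37 tilt [ 0.0004 -0.0005] F [-0.6  0.  -2. ] T [ 0.01  0.03 -0.03] g 0.156 j7 [-0.09  1.55]
untilt rotvec [-0.0009 -0.0007 -0.    ]
```

```bash
python3 -m jog '[[[0,0,0.05],[0,0,0],0],[[-0.03,0.02,0.04],[0,0,0.13],0],[[-0.045,0.03,0],[0,0,0.13],0],[[-0.045,0.03,0],[0,0,0.13],0],[[-0.02,0.015,0],[0,0,0.12],0]]';python3 -m jog '[[[0,0,0],[0,0,0],0],[[0,0,0],[0,0,0],0]]'; python3 st.py
```

```text
clock: 17.88
position: [0.4514, -0.0887, 0.1381]
ee_rot: [-0.047, 0.999, -0.001, 0.001]
ft_force: [0.6, -0.5, -1.8]
grip_width: 0.157
clock: 18.12
position: [0.451, -0.088, 0.1388]
ee_rot: [-0.047, 0.999, -0.001, 0.002]
ft_force: [-0.0, -0.0, -1.7]
grip_width: 0.152
t 18.12 pos [ 0.451  -0.088   0.1388] jaw 95.4 tilt [-0.0006  0.0016] F [-0.  -0.  -1.7] T [ 0.04  0.01 -0.04] g 0.152 j7 [-0.25  1.78]
untilt rotvec [0.001  0.0033 0.    ]
```

```bash
python3 -m jog '[[[0.0039,0.0006,-0.018],[0.001,0.003,-0.012],0],[[0,0,-0.014],[0,0,0],0],[[0,0,0],[0,0,0],0],[[0,0,0],[0,0,0],0]]'; python3 st.py
```

```text
clock: 18.62
position: [0.4569, -0.0896, 0.1061]
ee_rot: [-0.038, 0.999, -0.001, 0.0]
ft_force: [-0.9, 0.5, -1.4]
grip_width: 0.159
t 18.62 pos [ 0.4569 -0.0896  0.1061] jaw 94.37 tilt [-0.0008  0.0004] F [-0.9  0.5 -1.4] T [-0.05 -0.01  0.03] g 0.159 j7 [-0.24  1.79]
untilt rotvec [0.0016 0.0009 0.    ]
```

```bash
python3 -m jog '[[[-0.0022,0.0024,0],[0.001,0,0.004],0],[[0,0,0],[0,0,0],0]]'; python3 st.py
```

```text
clock: 18.88
position: [0.4549, -0.0871, 0.1067]
ee_rot: [-0.04, 0.999, -0.0, 0.001]
ft_force: [-0.6, 0.4, -1.7]
grip_width: 0.158
t 18.88 pos [ 0.4549 -0.0871  0.1067] jaw 94.6 tilt [-0.0002  0.0009] F [-0.6  0.4 -1.7] T [-0.04  0.    0.03] g 0.158 j7 [-0.24  1.78]
untilt rotvec [0.0004 0.0018 0.    ]
```

```bash
python3 -m jog '[[[-0.0003,0.0003,-0.007],[0,0,0],0],[[-0.0003,0.0002,-0.005],[0,0,0],0],[[0,0,0],[0,0,0],0]]'; python3 st.py
```

```text
clock: 19.25
position: [0.4544, -0.0865, 0.0941]
ee_rot: [-0.04, 0.999, -0.0, 0.001]
ft_force: [0.3, -0.7, -1.5]
grip_width: 0.158
t 19.25 pos [ 0.4544 -0.0865  0.0941] jaw 94.61 tilt [-0.0002  0.0012] F [ 0.3 -0.7 -1.5] T [-0.   -0.05 -0.02] g 0.158 j7 [-0.24  1.79]
untilt rotvec [0.0002 0.0024 0.    ]
```

```bash
python3 -m jog '[[[0.0002,-0.0003,-0.005],[0,0.002,0],0],[[0,0,-0.004],[0,0,0],0],[[0,0,0],[0,0,0],0]]'; python3 st.py
```

```text
clock: 19.62
position: [0.4546, -0.0869, 0.0844]
ee_rot: [-0.04, 0.999, -0.0, 0.0]
ft_force: [0.5, 0.4, -2.5]
grip_width: 0.157
t 19.62 pos [ 0.4546 -0.0869  0.0844] jaw 94.61 tilt [-0.0002  0.    ] F [ 0.5  0.4 -2.5] T [0.01 0.03 0.07] g 0.157 j7 [-0.24  1.8 ]
untilt rotvec [0.0003 0.     0.    ]
```

```bash
python3 -m jog '[[[0,0,-0.0005],[0,0,-0.15],0],[[0,0,0],[0,0,-0.15],0],[[0,0,-0.0005],[0,0,-0.1],0]]'; python3 st.py; python3 -m jog '[[[0,0,-0.001],[0,0,-0.1],0],[[0,0,-0.001],[0,0,-0.1],0]]'; python3 st.py
```

```text
clock: 20.0
position: [0.4547, -0.087, 0.0835]
ee_rot: [0.165, 0.986, -0.0, 0.0]
ft_force: [0.6, -0.6, -1.9]
grip_width: 0.155
t 20.0 pos [ 0.4547 -0.087   0.0835] jaw 71.0 tilt [-0.0002  0.0001] F [ 0.6 -0.6 -1.9] T [0.04 0.   0.05] g 0.155 j7 [-0.27  1.39]
untilt rotvec [0.0003 0.0001 0.    ]
clock: 20.25
position: [0.4553, -0.0868, 0.0824]
ee_rot: [0.266, 0.964, 0.0, 0.001]
ft_force: [-1.3, 2.7, 3.7]
grip_width: 0.154
t 20.25 pos [ 0.4553 -0.0868  0.0824] jaw 59.16 tilt [0.0002 0.0005] F [-1.3  2.7  3.7] T [0.62 0.29 0.02] g 0.154 j7 [-0.29  1.19]
untilt rotvec [-0.0001  0.0011  0.    ]
```

Turns freely, so this one is sound. I'll continue to the stop while following it down.

```bash
python3 -m jog '[[[-0.0003,0,-0.0009],[0,0,-0.15],0],[[0,0,-0.0009],[0,0,-0.15],0],[[0,0,-0.0009],[0,0,-0.15],0]]'; python3 st.py; python3 -m jog '[[[0,0,-0.001],[0,0,-0.15],0],[[0,0,-0.001],[0,0,-0.15],0]]'; python3 st.py
```

```text
clock: 20.62
position: [0.4559, -0.0858, 0.0805]
ee_rot: [0.48, 0.877, 0.001, 0.001]
ft_force: [-0.4, 1.8, 0.6]
grip_width: 0.156
t 20.62 pos [ 0.4559 -0.0858  0.0805] jaw 32.59 tilt [0.001  0.0012] F [-0.4  1.8  0.6] T [0.31 0.09 0.03] g 0.156 j7 [-0.33  0.74]
untilt rotvec [-0.0007  0.003   0.    ]
clock: 20.88
position: [0.4568, -0.085, 0.0792]
ee_rot: [0.61, 0.793, 0.002, 0.002]
ft_force: [-0.2, 2.2, 2.6]
grip_width: 0.158
t 20.88 pos [ 0.4568 -0.085   0.0792] jaw 14.86 tilt [0.0017 0.0017] F [-0.2  2.2  2.6] T [0.72 0.15 0.01] g 0.158 j7 [-0.36  0.43]
untilt rotvec [-0.0007  0.0048  0.    ]
```

```bash
python3 -m jog '[[[0,0,-0.0005],[0,0.004,-0.13],0],[[0,0,-0.0005],[0,0,-0.12],0]]'; python3 st.py
```

```text
clock: 21.12
position: [0.4554, -0.0849, 0.0783]
ee_rot: [0.707, 0.708, -0.001, -0.001]
ft_force: [-5.4, -0.4, 8.3]
grip_width: 0.156
t 21.12 pos [ 0.4554 -0.0849  0.0783] jaw 0.08 tilt [-0.0006 -0.0013] F [-5.4 -0.4  8.3] T [0.1  1.19 1.12] g 0.156 j7 [-0.39  0.18]
untilt rotvec [-0.0009 -0.0026 -0.    ]
```

```bash
python3 -m jog '[[[0,0,0],[0,0,0],35],[[0,0,0],[0,0,0],35],[[0,0,0.05],[0,0,0],35],[[0.02,-0.03,0.04],[0,0,-0.1],35],[[0.04,-0.055,0],[0,0,-0.15],35]]'; python3 -m jog '[[[0.04,-0.055,0],[0,0,-0.15],35],[[0.02,-0.03,0],[0,0,-0.15],35],[[0,0,0],[0,0,-0.1],35],[[0,0,0],[0,0,0],35]]';python3 st.py
python3 - <<'E'
from meas import *
snap('side','s10.png',(190,200,430,380),3.3)
im,d=load('side');P=cloud('side',d)
for nm,p in [('A',(.677,-.138)),('D',(.5885,-.2655))]:
    m=(abs(P[...,2]-.054)<.0025)&(np.hypot(P[...,0]-p[0],P[...,1]-p[1])<.035);q=P[m]
    if len(q):print(nm,len(q),q.mean(0).round(4))
for nm,p in[('n2',(.455,-.088)),('n3',(.449,-.023))]:
    m=(P[...,2]>.08)&(P[...,2]<.096)&(np.hypot(P[...,0]-p[0],P[...,1]-p[1])<.03);q=P[m];zt=np.percentile(q[:,2],95);q=q[q[:,2]>zt-.004]
    (cx,cy),(w,h),a=cv2.minAreaRect((q[:,:2]*1000).astype(np.float32));print(nm,len(q),zt,cx,cy,w,h,a)
E
```

```text
clock: 21.75
position: [0.5139, -0.1642, 0.1722]
ee_rot: [0.787, 0.618, 0.002, -0.002]
ft_force: [1.8, 1.1, 0.2]
grip_width: 0.348
clock: 22.25
position: [0.5734, -0.2507, 0.1722]
ee_rot: [0.895, 0.445, 0.002, 0.001]
ft_force: [-0.4, -0.6, -0.9]
grip_width: 0.351
t 22.25 pos [ 0.5734 -0.2507  0.1722] jaw -37.14 tilt [0.0019 0.0011] F [-0.4 -0.6 -0.9] T [ 0.08 -0.01  0.03] g 0.351 j7 [-0.19 -0.08]
untilt rotvec [0.0003 0.0044 0.    ]
A 91 [ 0.679  -0.1427  0.0539]
D 155 [ 0.5887 -0.2675  0.054 ]
n2 101 0.0887158069804126 454.22906494140625 -88.31688690185547 13.78873062133789 44.82063293457031 4.324321269989014
n3 100 0.09341393681564454 449.5970153808594 -22.700223922729492 15.81988525390625 43.100746154785156 69.05733489990234
```

View pics/s10.png

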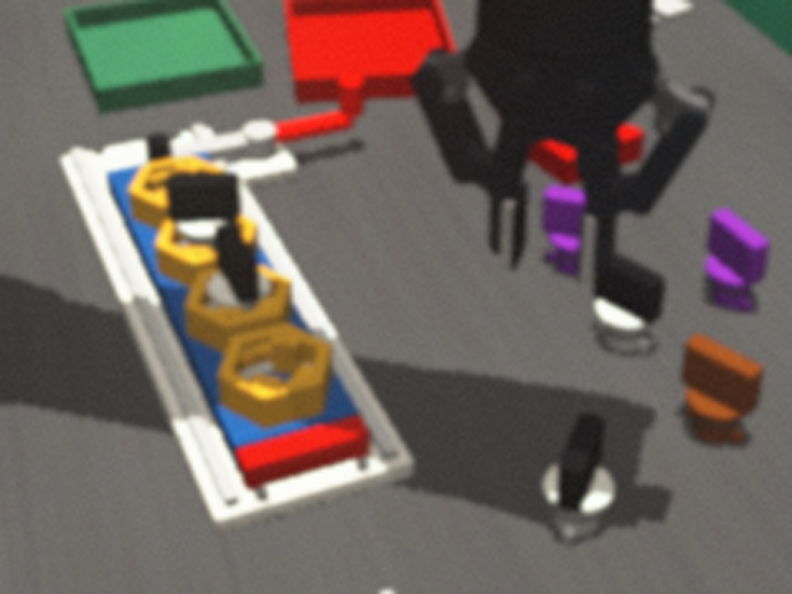

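```bash
python3 -m jog '[[[0.014,-0.014,-0.04],[0,0.004,-0.045],35],[[0,0,-0.04],[0,0,0],35],[[0,0,-0.02],[0,0,0],35],[[0,0,0],[0,0,0],35],[[0,0,0],[0,0,0],35]]'; python3 st.py
```

```text
clock: 22.92
position: [0.5893, -0.2627, 0.0731]
ee_rot: [0.902, 0.432, 0.003, 0.001]
ft_force: [0.3, 0.3, 1.0]
grip_width: 0.348
t 22.93 pos [ 0.5893 -0.2627  0.0731] jaw -38.87 tilt [0.003  0.0009] F [0.3 0.3 1. ] T [-0.04  0.03 -0.02] g 0.348 j7 [-0.12 -0.04]
untilt rotvec [-0.001   0.0062  0.    ]
```

```bash
python3 -m jog '[[[-0.0008,-0.0032,-0.014],[0,0.006,-0.01],35],[[0,0,-0.012],[0,0,0],35],[[0,0,0],[0,0,0],35]]'; python3 st.py
```

```text
clock: 23.3
position: [0.5896, -0.2663, 0.0475]
ee_rot: [0.904, 0.427, 0.001, 0.0]
ft_force: [0.3, -0.5, -0.4]
grip_width: 0.351
t 23.3 pos [ 0.5896 -0.2663  0.0475] jaw -39.43 tilt [0.0015 0.0004] F [ 0.3 -0.5 -0.4] T [ 0.    0.02 -0.  ] g 0.351 j7 [-0.11 -0.04]
untilt rotvec [-0.0004  0.003   0.    ]
```

```bash
python3 -m jog '[[[-0.001,0.0004,-0.001],[0,0.003,0],35],[[0,0,0],[0,0,0],0],[[0,0,0],[0,0,0],0],[[0,0,0],[0,0,0],0]]'; python3 st.py
```

```text
clock: 23.8
position: [0.5886, -0.2659, 0.0468]
ee_rot: [0.904, 0.427, 0.0, -0.0]
ft_force: [-0.2, 0.3, -1.1]
grip_width: 0.153
t 23.8 pos [ 0.5886 -0.2659  0.0468] jaw -39.43 tilt [ 0.0001 -0.0001] F [-0.2  0.3 -1.1] T [0.04 0.02 0.02] g 0.153 j7 [-0.11 -0.04]
untilt rotvec [-0.0003  0.      0.    ]
```

```bash
python3 -m jog '[[[0,0,0.05],[0,0,0.17],0],[[-0.02,0.02,0.04],[0,0,0.17],0],[[-0.02,0.015,0],[0,0,0.17],0],[[-0.02,0.015,0],[0,0,0.17],0],[[-0.02,0.015,0],[0,0,0.17],0]]';python3 -m jog '[[[-0.02,0.015,0],[0,0,0.17],0],[[-0.02,0.015,0],[0,0,0.17],0],[[-0.01,0.01,0],[0,0,0.17],0],[[0,0,0],[0,0,0.17],0],[[0,0,0],[0,0,0.17],0]]'; python3 -m jog '[[[0,0,0],[0,0,0.17],0],[[0,0,0],[0,0,0.17],0],[[0,0,0],[0,0,0.17],0],[[0,0,0],[0,0,0],0]]';python3 st.py
```

```text
clock: 24.42
position: [0.5067, -0.2002, 0.1392]
ee_rot: [0.638, 0.77, -0.001, 0.002]
ft_force: [-0.4, -0.2, -0.8]
grip_width: 0.158
clock: 25.05
position: [0.4534, -0.1581, 0.1401]
ee_rot: [0.25, 0.968, 0.001, 0.003]
ft_force: [-0.5, -0.3, -1.5]
grip_width: 0.156
clock: 25.55
position: [0.4529, -0.1586, 0.1405]
ee_rot: [-0.01, 1.0, 0.002, 0.003]
ft_force: [0.0, -0.6, -1.6]
grip_width: 0.155
t 25.55 pos [ 0.4529 -0.1586  0.1405] jaw 91.17 tilt [0.0019 0.0026] F [ 0.  -0.6 -1.6] T [ 0.    0.01 -0.01] g 0.155 j7 [-0.14  1.88]
untilt rotvec [-0.0038  0.0053  0.    ]
```

```bash
python3 -m jog '[[[0.0055,0.0065,-0.018],[-0.004,0.005,0.061],0],[[0,0,-0.015],[0,0,0],0],[[0,0,0],[0,0,0],0],[[0,0,0],[0,0,0],0]]'; python3 st.py
```

```text
clock: 26.05
position: [0.4583, -0.1529, 0.1071]
ee_rot: [-0.034, 0.999, -0.0, 0.0]
ft_force: [0.0, 0.4, -1.3]
grip_width: 0.156
t 26.05 pos [ 0.4583 -0.1529  0.1071] jaw 93.87 tilt [-0.0002  0.0005] F [ 0.   0.4 -1.3] T [-0.03 -0.05  0.01] g 0.156 j7 [-0.14  1.93]
untilt rotvec [0.0004 0.001  0.    ]
```

```bash
python3 -m jog '[[[0.0016,-0.0003,-0.001],[0,0,0.013],0],[[0,0,-0.007],[0,0,0],0],[[0,0,-0.004],[0,0,0],0],[[0,0,0],[0,0,0],0]]'; python3 st.py
```

```text
clock: 26.55
position: [0.4608, -0.1534, 0.0954]
ee_rot: [-0.04, 0.999, -0.0, 0.002]
ft_force: [0.2, 0.7, -2.4]
grip_width: 0.157
t 26.55 pos [ 0.4608 -0.1534  0.0954] jaw 94.56 tilt [-0.0002  0.0018] F [ 0.2  0.7 -2.4] T [ 0.16 -0.22  0.01] g 0.157 j7 [-0.14  1.95]
untilt rotvec [0.0002 0.0036 0.    ]
```

```bash
python3 -m jog '[[[-0.0007,0,-0.005],[0,0.003,0],0],[[0,0,-0.004],[0,0,0],0],[[0,0,-0.001],[0,0,0],0]]'; python3 st.py
```

```text
clock: 26.92
position: [0.4607, -0.1531, 0.0851]
ee_rot: [-0.04, 0.999, -0.0, 0.001]
ft_force: [1.0, -0.3, -0.5]
grip_width: 0.156
t 26.93 pos [ 0.4607 -0.1531  0.0851] jaw 94.58 tilt [-0.      0.0007] F [ 1.  -0.3 -0.5] T [ 0.2  -0.17 -0.04] g 0.156 j7 [-0.13  1.96]
untilt rotvec [0.     0.0015 0.    ]
```

Entered. Now turning.

```bash
python3 -m jog '[[[0,0,-0.0005],[0,0,-0.15],0],[[0,0,0],[0,0,-0.15],0],[[0,0,-0.0005],[0,0,-0.1],0]]'; python3 st.py; python3 -m jog '[[[0,0,-0.0005],[0,0,-0.1],0],[[0,0,-0.0005],[0,0,-0.1],0]]'; python3 st.py
```

```text
clock: 27.3
position: [0.4613, -0.1526, 0.0844]
ee_rot: [0.165, 0.986, 0.0, 0.001]
ft_force: [-0.2, 3.9, 6.5]
grip_width: 0.157
t 27.3 pos [ 0.4613 -0.1526  0.0844] jaw 71.04 tilt [0.0002 0.0011] F [-0.2  3.9  6.5] T [0.84 0.22 0.65] g 0.157 j7 [-0.18  1.56]
untilt rotvec [-0.      0.0022  0.    ]
clock: 27.55
position: [0.462, -0.1526, 0.0847]
ee_rot: [0.263, 0.965, -0.001, 0.002]
ft_force: [1.2, 1.2, 1.2]
grip_width: 0.155
t 27.55 pos [ 0.462  -0.1526  0.0847] jaw 59.55 tilt [-0.0005  0.0017] F [1.2 1.2 1.2] T [ 0.07 -0.16  1.45] g 0.155 j7 [-0.2   1.36]
untilt rotvec [0.0019 0.0029 0.    ]
```

Jammed like the first, with torque 1.45 N·m at 35° and no sinking, so it is damaged. I'll leave it and fetch the last screw (A).

```bash
python3 -m jog '[[[0,0,-0.001],[0,0,-0.06],0],[[0,0,0],[0,0,0.1],0]]'; python3 st.py; python3 -m jog '[[[0,0,0],[0,0,0],35],[[0,0,0],[0,0,0],35],[[0,0,0.05],[0,0,0],35],[[0.05,0,0.05],[0,0,-0.15],35],[[0.055,0,0],[0,0,-0.15],35]]'; python3 -m jog '[[[0.055,0,0],[0,0,-0.15],35],[[0.03,0.01,0],[0,0,-0.15],35],[[0,0,0],[0,0,0],35],[[0,0,0],[0,0,0],35]]';python3 st.py
python3 - <<'E'
from meas import *
snap('side','s11.png',(190,200,430,380),3.3)
im,d=load('side');P=cloud('side',d)
m=(abs(P[...,2]-.054)<.0025)&(np.hypot(P[...,0]-.677,P[...,1]+.138)<.035);q=P[m];print(len(q),q.mean(0).round(4))
for nm,p in[('n1',(.4600,-.155)),('n2',(.455,-.088)),('n3',(.449,-.023))]:
    m=(P[...,2]>.08)&(P[...,2]<.096)&(np.hypot(P[...,0]-p[0],P[...,1]-p[1])<.03);q=P[m];zt=np.percentile(q[:,2],95);q=q[q[:,2]>zt-.004]
    (cx,cy),(w,h),a=cv2.minAreaRect((q[:,:2]*1000).astype(np.float32));print(nm,len(q),zt,cx,cy,w,h,a)
E
```

```text
clock: 27.8
position: [0.462, -0.1526, 0.0846]
ee_rot: [0.241, 0.971, -0.001, 0.001]
ft_force: [-11.4, -0.2, 6.1]
grip_width: 0.157
t 27.8 pos [ 0.462  -0.1526  0.0846] jaw 62.13 tilt [-0.0013  0.0014] F [-11.4  -0.2   6.1] T [-0.29  2.76  1.58] g 0.157 j7 [-0.2   1.41]
untilt rotvec [0.0032 0.002  0.    ]
clock: 28.42
position: [0.5623, -0.1542, 0.1848]
ee_rot: [0.392, 0.92, 0.0, 0.001]
ft_force: [0.8, -0.5, 0.5]
grip_width: 0.35
clock: 28.92
position: [0.6523, -0.144, 0.1838]
ee_rot: [0.532, 0.847, -0.001, 0.002]
ft_force: [0.1, -1.2, -0.3]
grip_width: 0.35
t 28.93 pos [ 0.6523 -0.144   0.1838] jaw 25.73 tilt [-0.0007  0.0016] F [ 0.1 -1.2 -0.3] T [-0.03 -0.    0.01] g 0.35 j7 [-0.23  0.77]
untilt rotvec [0.0029 0.0018 0.    ]
106 [ 0.6774 -0.14    0.0538]
n1 135 0.09332023405133569 458.5118103027344 -153.99049377441406 13.827253341674805 43.288089752197266 74.90935516357422
n2 105 0.08851140154933315 454.67822265625 -88.04096221923828 13.784228324890137 44.23979187011719 7.128210544586182
n3 97 0.0932726174980245 449.4756164550781 -23.1220760345459 14.24567699432373 42.916507720947266 71.5223159790039
```

View pics/s11.png

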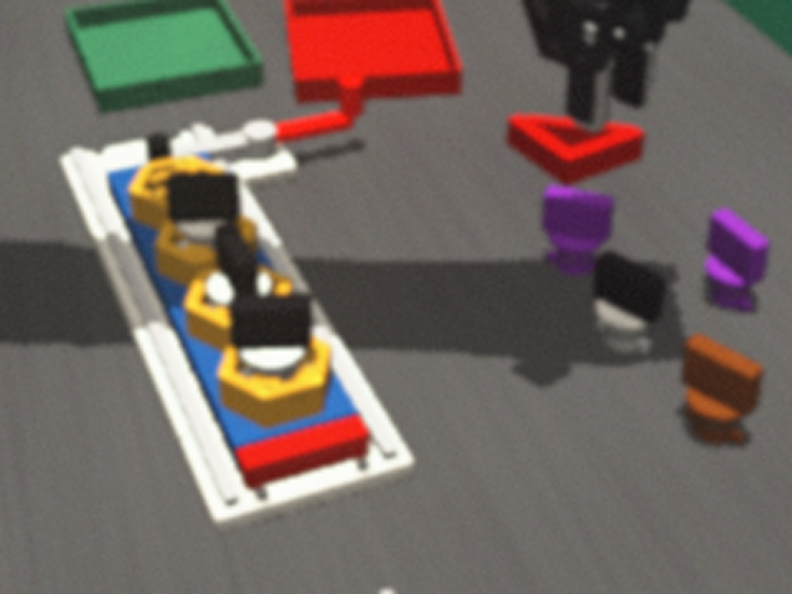

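```bash
python3 -m jog '[[[0.024,0.006,-0.045],[0.003,0.002,0.049],35],[[0,0,-0.04],[0,0,0],35],[[0,0,-0.02],[0,0,0],35],[[0,0,0],[0,0,0],35],[[0,0,0],[0,0,0],35]]'; python3 st.py
```

```text
clock: 29.6
position: [0.6756, -0.1401, 0.0812]
ee_rot: [0.511, 0.86, 0.002, 0.002]
ft_force: [0.7, -0.1, 0.5]
grip_width: 0.347
t 29.6 pos [ 0.6756 -0.1401  0.0812] jaw 28.54 tilt [0.002  0.0022] F [ 0.7 -0.1  0.5] T [-0.03  0.01  0.01] g 0.347 j7 [-0.2   0.85]
untilt rotvec [-0.0011  0.0058  0.    ]
```

```bash
python3 -m jog '[[[0.001,0.0018,-0.018],[0,0.006,0],35],[[0,0,-0.016],[0,0,0],35],[[0,0,0],[0,0,0],35]]'; python3 st.py
```

```text
clock: 29.98
position: [0.6776, -0.1382, 0.0472]
ee_rot: [0.511, 0.86, 0.001, 0.001]
ft_force: [-1.2, -0.3, 0.3]
grip_width: 0.35
t 29.98 pos [ 0.6776 -0.1382  0.0472] jaw 28.55 tilt [0.0011 0.0008] F [-1.2 -0.3  0.3] T [-0.01  0.   -0.03] g 0.35 j7 [-0.19  0.85]
untilt rotvec [-0.0011  0.0025  0.    ]
```

```bash
python3 -m jog '[[[-0.0009,0,-0.0005],[0,0.002,0],35],[[0,0,0],[0,0,0],0],[[0,0,0],[0,0,0],0],[[0,0,0],[0,0,0],0]]'; python3 st.py; python3 -m jog '[[[0,0,0.05],[0,0,0.16],0],[[-0.03,0.024,0.05],[0,0,0.165],0],[[-0.045,0.036,0.01],[0,0,0.165],0],[[-0.045,0.036,0],[0,0,0.165],0],[[-0.045,0.036,0],[0,0,0.165],0]]';python3 -m jog '[[[-0.045,0.036,0],[0,0,0.165],0],[[-0.01,0.008,0],[0,0,0.165],0],[[0,0,0],[0,0,0],0],[[0,0,0],[0,0,0],0]]'; python3 st.py
```

```text
clock: 30.48
position: [0.6769, -0.1383, 0.0472]
ee_rot: [0.511, 0.86, 0.001, 0.0]
ft_force: [-0.6, -0.0, -2.0]
grip_width: 0.156
t 30.48 pos [ 0.6769 -0.1383  0.0472] jaw 28.55 tilt [0.0006 0.0002] F [-0.6 -0.  -2. ] T [-0.04  0.01 -0.01] g 0.156 j7 [-0.19  0.85]
untilt rotvec [-0.0009  0.001   0.    ]
clock: 31.1
position: [0.5086, -0.0063, 0.1598]
ee_rot: [0.116, 0.993, -0.001, 0.002]
ft_force: [0.6, 0.5, -1.0]
grip_width: 0.152
clock: 31.6
position: [0.45, 0.0408, 0.161]
ee_rot: [-0.055, 0.999, 0.0, 0.004]
ft_force: [0.2, 0.6, -1.7]
grip_width: 0.155
t 31.6 pos [0.45   0.0408 0.161 ] jaw 96.25 tilt [0.0001 0.0038] F [ 0.2  0.6 -1.7] T [ 0.02 -0.    0.  ] g 0.155 j7 [-0.45  1.49]
untilt rotvec [-0.0007  0.0077  0.    ]
```

```bash
python3 -m jog '[[[-0.0075,0.0055,-0.027],[0,0.008,-0.028],0],[[0,0,-0.025],[0,0,0],0],[[0,0,0],[0,0,0],0],[[0,0,0],[0,0,0],0]]'; python3 st.py
```

```text
clock: 32.1
position: [0.4457, 0.0436, 0.1089]
ee_rot: [-0.032, 0.999, -0.0, 0.001]
ft_force: [-0.1, -0.4, -0.7]
grip_width: 0.154
t 32.1 pos [0.4457 0.0436 0.1089] jaw 93.7 tilt [-0.0002  0.0008] F [-0.1 -0.4 -0.7] T [-0.05  0.    0.03] g 0.154 j7 [-0.45  1.46]
untilt rotvec [0.0004 0.0016 0.    ]
```

```bash
python3 -m jog '[[[-0.002,0.0005,-0.001],[0,0.002,0.016],0],[[-0.0003,0.0003,-0.007],[0,0,0],0],[[0,0,-0.004],[0,0,0],0],[[0,0,0],[0,0,0],0]]'; python3 st.py
```

```text
clock: 32.6
position: [0.4446, 0.0444, 0.0978]
ee_rot: [-0.04, 0.999, 0.0, 0.001]
ft_force: [0.3, 0.8, -2.2]
grip_width: 0.153
t 32.6 pos [0.4446 0.0444 0.0978] jaw 94.58 tilt [0.0002 0.0011] F [ 0.3  0.8 -2.2] T [-0.    0.02  0.01] g 0.153 j7 [-0.45  1.48]
untilt rotvec [-0.0004  0.0022  0.    ]
```

```bash
python3 -m jog '[[[-0.0005,-0.0003,-0.005],[0,0.002,0],0],[[0,0,-0.005],[0,0,0],0],[[0,0,-0.002],[0,0,0],0]]'; python3 st.py
```

```text
clock: 32.98
position: [0.4441, 0.0441, 0.0851]
ee_rot: [-0.04, 0.999, 0.0, 0.0]
ft_force: [0.0, 0.3, -1.2]
grip_width: 0.155
t 32.98 pos [0.4441 0.0441 0.0851] jaw 94.58 tilt [0.0003 0.0001] F [ 0.   0.3 -1.2] T [ 0.02  0.03 -0.01] g 0.155 j7 [-0.45  1.48]
untilt rotvec [-0.0005  0.0002  0.    ]
```

Seated at underside 38 mm. Turning.

```bash
python3 -m jog '[[[0,0,0],[0,0,-0.15],0],[[0,0,0],[0,0,-0.15],0],[[0,0,0],[0,0,-0.1],0]]'; python3 st.py; python3 -m jog '[[[0,0,-0.0005],[0,0,-0.1],0],[[0,0,-0.001],[0,0,-0.1],0]]'; python3 st.py
```

```text
clock: 33.35
position: [0.4439, 0.044, 0.0846]
ee_rot: [0.165, 0.986, 0.0, -0.0]
ft_force: [-0.1, 0.1, -1.1]
grip_width: 0.154
t 33.35 pos [0.4439 0.044  0.0846] jaw 70.98 tilt [ 0.0001 -0.0002] F [-0.1  0.1 -1.1] T [-0.02 -0.01  0.08] g 0.154 j7 [-0.47  1.07]
untilt rotvec [-0.0002 -0.0003 -0.    ]
clock: 33.6
position: [0.4444, 0.0437, 0.0837]
ee_rot: [0.266, 0.964, 0.0, 0.0]
ft_force: [-1.6, -0.0, 8.0]
grip_width: 0.155
t 33.6 pos [0.4444 0.0437 0.0837] jaw 59.12 tilt [0.     0.0002] F [-1.6 -0.   8. ] T [-0.01  0.57  0.04] g 0.155 j7 [-0.48  0.87]
untilt rotvec [0.     0.0003 0.    ]
```

Free-turning (Tz 0.04), so this one is sound. On to the stop, where TCP should reach about 0.080.

```bash
python3 -m jog '[[[0,0,-0.0009],[0,0,-0.15],0],[[0,0,-0.0009],[0,0,-0.15],0],[[0,0,-0.0009],[0,0,-0.15],0]]'; python3 st.py; python3 -m jog '[[[0,0,-0.001],[0,0,-0.15],0],[[0,0,-0.001],[0,0,-0.15],0]]'; python3 st.py; python3 -m jog '[[[0,0,-0.0005],[0,0,-0.13],0],[[0,0,-0.0005],[0,0,-0.12],0]]'; python3 st.py
```

```text
clock: 33.98
position: [0.4452, 0.0438, 0.0814]
ee_rot: [0.481, 0.877, 0.0, 0.001]
ft_force: [-0.7, -0.1, -0.5]
grip_width: 0.152
t 33.98 pos [0.4452 0.0438 0.0814] jaw 32.51 tilt [0.0004 0.0008] F [-0.7 -0.1 -0.5] T [ 0.03 -0.04  0.01] g 0.152 j7 [-0.51  0.41]
untilt rotvec [0.     0.0019 0.    ]
clock: 34.22
position: [0.4459, 0.0442, 0.0798]
ee_rot: [0.611, 0.792, 0.001, 0.001]
ft_force: [1.1, 2.0, 4.4]
grip_width: 0.152
t 34.23 pos [0.4459 0.0442 0.0798] jaw 14.74 tilt [0.001  0.0013] F [1.1 2.  4.4] T [ 0.42 -0.06  0.02] g 0.152 j7 [-0.54  0.11]
untilt rotvec [-0.0001  0.0033  0.    ]
clock: 34.48
position: [0.4449, 0.0446, 0.0792]
ee_rot: [0.707, 0.707, -0.0, 0.0]
ft_force: [-8.4, -1.8, 17.0]
grip_width: 0.155
t 34.48 pos [0.4449 0.0446 0.0792] jaw -0.02 tilt [-0.      0.0003] F [-8.4 -1.8 17. ] T [-0.27  2.01  1.11] g 0.155 j7 [-0.56 -0.15]
untilt rotvec [0.0005 0.0005 0.    ]
```

```bash
python3 -m jog '[[[0,0,0],[0,0,0],35],[[0,0,0],[0,0,0],35],[[0,0,0.05],[0,0,0],35],[[0.03,0,0.05],[0,0,0.05],35],[[0.03,0.05,0],[0,0,0.05],35]]'; python3 st.py;  cat > chk.py <<'E'
from meas import *
import sys
snap('side',sys.argv[1],(190,190,430,370),3.3)
im,d=load('side');P=cloud('side',d)
for i in range(4):
    p=(.4600-.00541*i,-.155+.0658*i)
    m=(P[...,2]>.08)&(P[...,2]<.096)&(np.hypot(P[...,0]-p[0],P[...,1]-p[1])<.03);q=P[m]
    if len(q)<20: print(i+1,'none');continue
    zt=np.percentile(q[:,2],95);q=q[q[:,2]>zt-.004]
    (cx,cy),(w,h),a=cv2.minAreaRect((q[:,:2]*1000).astype(np.float32));a=a if w>h else a+90
    print('nut',i+1,len(q),'top z',zt.round(4),'c',round(cx,1),round(cy,1),'bar ang',round(a,1))
m=(P[...,2]>.052)&(P[...,2]<.062)&(np.hypot(P[...,0]-.585,P[...,1]-.128)<.02);print('lever knob',P[m].mean(0).round(4),m.sum())
E
python3 chk.py s12.png
```

```text
clock: 35.1
position: [0.5058, 0.0919, 0.183]
ee_rot: [0.671, 0.742, 0.0, 0.001]
ft_force: [0.6, 0.8, -0.3]
grip_width: 0.351
t 35.1 pos [0.5058 0.0919 0.183 ] jaw 5.75 tilt [0.0003 0.001 ] F [ 0.6  0.8 -0.3] T [ 0.04 -0.03 -0.04] g 0.351 j7 [-0.6  -0.12]
untilt rotvec [0.0009 0.0019 0.    ]
nut 1 137 top z 0.0935 c 458.8 -153.8 bar ang 169.1
nut 2 105 top z 0.0882 c 454.5 -88.5 bar ang 95.1
nut 3 93 top z 0.0932 c 450.2 -23.0 bar ang 163.7
nut 4 71 top z 0.0887 c 444.0 43.0 bar ang 96.4
lever knob [0.5849 0.1274 0.0572] 34
```

View pics/s12.png

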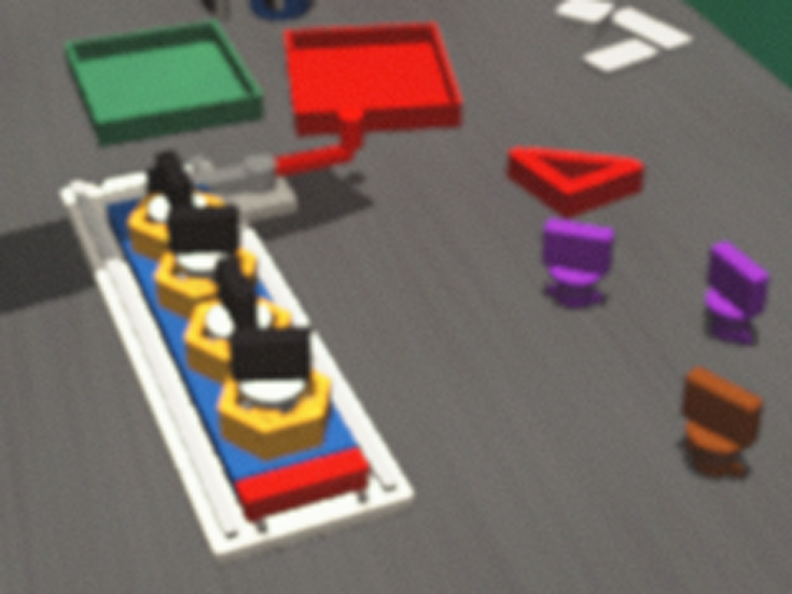

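All four screws stand in their nuts: nuts 2 and 4 sunk (tops at 88 mm), nuts 1 and 3 not (93 mm). The lever is locked. Now unscrewing, starting with nut 4 (sound).

```bash
python3 -m jog '[[[-0.05,-0.04,0],[0,0,-0.04],35],[[-0.011,-0.0075,-0.02],[0,0.002,-0.03],35],[[0,0,-0.025],[0,0,0],35],[[0,0,0],[0,0,0],35],[[0,0,0],[0,0,0],35]]'; python3 st.py
```

```text
clock: 35.78
position: [0.4455, 0.0557, 0.1348]
ee_rot: [0.689, 0.725, -0.0, -0.0]
ft_force: [0.9, -0.7, 0.1]
grip_width: 0.353
t 35.77 pos [0.4455 0.0557 0.1348] jaw 2.88 tilt [-0.0002 -0.0004] F [ 0.9 -0.7  0.1] T [ 0.02 -0.   -0.03] g 0.353 j7 [-0.59 -0.16]
untilt rotvec [-0.0002 -0.0008 -0.    ]
```

```bash
python3 -m jog '[[[-0.001,-0.01,-0.025],[0,0,0],35],[[0,0,-0.022],[0,0,0],35],[[0,0,0],[0,0,0],35],[[0,0,0],[0,0,0],35]]'; python3 st.py
```

```text
clock: 36.28
position: [0.4478, 0.0466, 0.0909]
ee_rot: [0.688, 0.725, 0.002, 0.001]
ft_force: [-0.1, 0.1, 0.3]
grip_width: 0.352
t 36.27 pos [0.4478 0.0466 0.0909] jaw 3.01 tilt [0.0024 0.0012] F [-0.1  0.1  0.3] T [-0.02 -0.01  0.02] g 0.352 j7 [-0.57 -0.11]
untilt rotvec [-0.0018  0.005   0.    ]
```

```bash
python3 -m jog '[[[-0.0035,-0.0024,-0.0105],[-0.002,0.005,0],35],[[0,0,0],[0,0,0],35],[[0,0,0],[0,0,0],0],[[0,0,0],[0,0,0],0],[[0,0,0],[0,0,0],0]]'; python3 st.py
```

```text
clock: 36.9
position: [0.4448, 0.0445, 0.0815]
ee_rot: [0.688, 0.726, 0.001, 0.0]
ft_force: [-1.1, -0.6, -1.3]
grip_width: 0.152
t 36.9 pos [0.4448 0.0445 0.0815] jaw 3.06 tilt [0.0008 0.0004] F [-1.1 -0.6 -1.3] T [-0.06  0.14  0.14] g 0.152 j7 [-0.56 -0.1 ]
untilt rotvec [-0.0006  0.0016  0.    ]
```

```bash
python3 -m jog '[[[0,0,0.0003],[0,0,0.15],0],[[0,0,0.0005],[0,0,0.15],0],[[0,0,0.0009],[0,0,0.15],0]]'; python3 st.py; python3 -m jog '[[[0,0,0.0009],[0,0,0.15],0],[[0,0,0.0009],[0,0,0.15],0],[[0,0,0.0009],[0,0,0.15],0],[[0,0,0.0009],[0,0,0.15],0]]'; python3 st.py; python3 -m jog '[[[0,0,0.0007],[0,0,0.15],0],[[0,0,0],[0,0,0.15],0],[[0,0,0],[0,0,0.15],0],[[0,0,0],[0,0,0.05],0]]'; python3 st.py
```

```text
clock: 37.28
position: [0.4452, 0.0447, 0.0832]
ee_rot: [0.503, 0.864, 0.001, 0.0]
ft_force: [0.3, 0.3, 0.2]
grip_width: 0.158
t 37.27 pos [0.4452 0.0447 0.0832] jaw 29.56 tilt [0.0011 0.0005] F [0.3 0.3 0.2] T [ 0.07 -0.05 -0.  ] g 0.158 j7 [-0.53  0.36]
untilt rotvec [-0.0015  0.002   0.    ]
clock: 37.78
position: [0.4453, 0.0448, 0.0866]
ee_rot: [0.216, 0.976, 0.001, 0.0]
ft_force: [1.0, 0.3, -0.4]
grip_width: 0.152
t 37.77 pos [0.4453 0.0448 0.0866] jaw 65.08 tilt [0.0014 0.0003] F [ 1.   0.3 -0.4] T [0.02 0.   0.02] g 0.152 j7 [-0.49  0.98]
untilt rotvec [-0.0027  0.0012  0.    ]
clock: 38.28
position: [0.4453, 0.0448, 0.087]
ee_rot: [-0.042, 0.999, 0.001, -0.0]
ft_force: [0.1, -0.3, -1.9]
grip_width: 0.153
t 38.27 pos [0.4453 0.0448 0.087 ] jaw 94.76 tilt [ 0.0015 -0.    ] F [ 0.1 -0.3 -1.9] T [ 0.01 -0.04 -0.02] g 0.153 j7 [-0.46  1.49]
untilt rotvec [-0.0029 -0.0002 -0.    ]
```

```bash
python3 -m jog '[[[0,0,0.008],[0,0,0],0],[[0,0,0.012],[0,0,0],0],[[0,0,0.02],[0,0,0],0]]'; python3 st.py
python3 - <<'E'
from ov import *
im,d=cams.camera('top');np.savez('top.npz',im=im,d=d)
for nm,c,yaw in[('g',(.4787,.3165),2.3),('r',(.6440,.2720),-11)]: 
    pass
cv2.imwrite('pics/t13.png',cv2.resize(im[150:320,150:350,::-1],None,fx=3.5,fy=3.5,interpolation=cv2.INTER_CUBIC))
E
```

```text
clock: 38.65
position: [0.4445, 0.0445, 0.1281]
ee_rot: [-0.04, 0.999, 0.001, -0.001]
ft_force: [-0.0, -0.3, -1.7]
grip_width: 0.151
t 38.65 pos [0.4445 0.0445 0.1281] jaw 94.58 tilt [ 0.0011 -0.0011] F [-0.  -0.3 -1.7] T [ 0.   -0.    0.01] g 0.151 j7 [-0.47  1.47]
untilt rotvec [-0.0021 -0.0023 -0.    ]
```

View pics/t13.png

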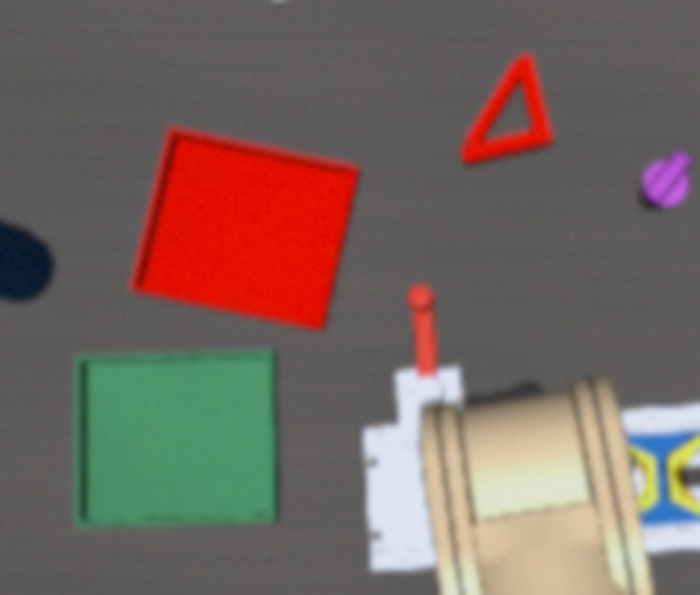

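```bash
python3 -m jog '[[[0.005,0.055,0.01],[-0.002,-0.002,0],0],[[0.007,0.06,0],[0,0,0],0],[[0.007,0.06,0],[0,0,0],0],[[0.007,0.06,0],[0,0,0],0],[[0.007,0.05,0],[0,0,0],0]]'; python3 -m jog '[[[0,0,0],[0,0,0],0],[[0,0,0],[0,0,0],0]]'; python3 st.py
```

```text
clock: 39.33
position: [0.4813, 0.3349, 0.1454]
ee_rot: [-0.033, 0.999, 0.002, 0.005]
ft_force: [0.6, -0.9, -0.3]
grip_width: 0.153
clock: 39.58
position: [0.4803, 0.3392, 0.1452]
ee_rot: [-0.035, 0.999, 0.003, 0.005]
ft_force: [0.5, -0.2, -1.1]
grip_width: 0.155
t 39.58 pos [0.4803 0.3392 0.1452] jaw 93.99 tilt [0.0029 0.0054] F [ 0.5 -0.2 -1.1] T [-0.02 -0.02  0.03] g 0.155 j7 [-0.76  0.97]
untilt rotvec [-0.0061  0.0106  0.    ]
```

```bash
python3 -m jog '[[[-0.002,0.008,-0.03],[-0.006,0.01,0],0],[[0,0,-0.03],[0,0,0],0],[[0,0,-0.02],[0,0,0],0],[[0,0,0],[0,0,0],0],[[0,0,0],[0,0,0],0]]'; python3 st.py
```

```text
clock: 40.2
position: [0.4806, 0.3424, 0.0661]
ee_rot: [-0.03, 1.0, 0.0, 0.002]
ft_force: [-0.1, 0.2, -1.0]
grip_width: 0.16
t 40.2 pos [0.4806 0.3424 0.0661] jaw 93.49 tilt [0.0003 0.002 ] F [-0.1  0.2 -1. ] T [ 0.03 -0.    0.03] g 0.16 j7 [-0.76  0.96]
untilt rotvec [-0.0007  0.0039  0.    ]
```

```bash
python3 -m jog '[[[0,0,-0.011],[0,0.004,0],0],[[0,0,-0.001],[0,0,0],0],[[0,0,0],[0,0,0],0]]'; python3 st.py
```

```text
clock: 40.58
position: [0.4817, 0.3426, 0.0553]
ee_rot: [-0.03, 1.0, 0.001, 0.001]
ft_force: [-0.1, 0.3, -0.7]
grip_width: 0.155
t 40.58 pos [0.4817 0.3426 0.0553] jaw 93.44 tilt [0.0012 0.001 ] F [-0.1  0.3 -0.7] T [-0.03 -0.    0.03] g 0.155 j7 [-0.75  0.96]
untilt rotvec [-0.0025  0.002   0.    ]
```

```bash
python3 -m jog '[[[0,0,-0.0025],[0,0,0],0],[[0,0,-0.001],[0,0,0],0]]'; python3 st.py; python3 -m jog '[[[0,0,0],[0,0,0],0],[[0,0,0],[0,0,0],30],[[0,0,0],[0,0,0],35],[[0,0,0],[0,0,0],35]]'; python3 st.py; python3 -m jog '[[[0,0,0.05],[0,0,0],35],[[0,-0.05,0.05],[0,0,0],35],[[0,-0.06,0],[0,0,-0.15],35],[[0,-0.06,0],[0,0,-0.15],35],[[0,-0.06,0],[0,0,-0.15],35]]'; python3 st.py; python3 chk.py s14.png
```

```text
clock: 40.83
position: [0.4819, 0.3428, 0.0526]
ee_rot: [-0.03, 1.0, 0.001, 0.001]
ft_force: [-3.0, -3.2, 9.8]
grip_width: 0.158
t 40.83 pos [0.4819 0.3428 0.0526] jaw 93.44 tilt [0.0014 0.0013] F [-3.  -3.2  9.8] T [-0.81  0.92  0.05] g 0.158 j7 [-0.75  0.96]
untilt rotvec [-0.0029  0.0025  0.    ]
clock: 41.32
position: [0.4822, 0.3431, 0.0529]
ee_rot: [-0.03, 1.0, 0.002, 0.002]
ft_force: [0.2, -0.1, -0.6]
grip_width: 0.35
t 41.33 pos [0.4822 0.3431 0.0529] jaw 93.45 tilt [0.0018 0.0017] F [ 0.2 -0.1 -0.6] T [0.05 0.05 0.03] g 0.35 j7 [-0.75  0.96]
untilt rotvec [-0.0036  0.0033  0.    ]
clock: 41.95
position: [0.4812, 0.1174, 0.151]
ee_rot: [0.196, 0.981, 0.003, 0.003]
ft_force: [0.7, 0.1, 1.1]
grip_width: 0.351
t 41.95 pos [0.4812 0.1174 0.151 ] jaw 67.44 tilt [0.003  0.0029] F [0.7 0.1 1.1] T [-0.06 -0.04  0.  ] g 0.351 j7 [-0.56  0.88]
untilt rotvec [-0.0047  0.0069  0.    ]
nut 1 137 top z 0.0933 c 458.8 -153.4 bar ang 168.1
nut 2 107 top z 0.0884 c 454.6 -88.3 bar ang 95.4
nut 3 95 top z 0.0934 c 449.3 -22.6 bar ang 168.3
4 none
lever knob [0.585  0.1271 0.0567] 37
```

View pics/s14.png

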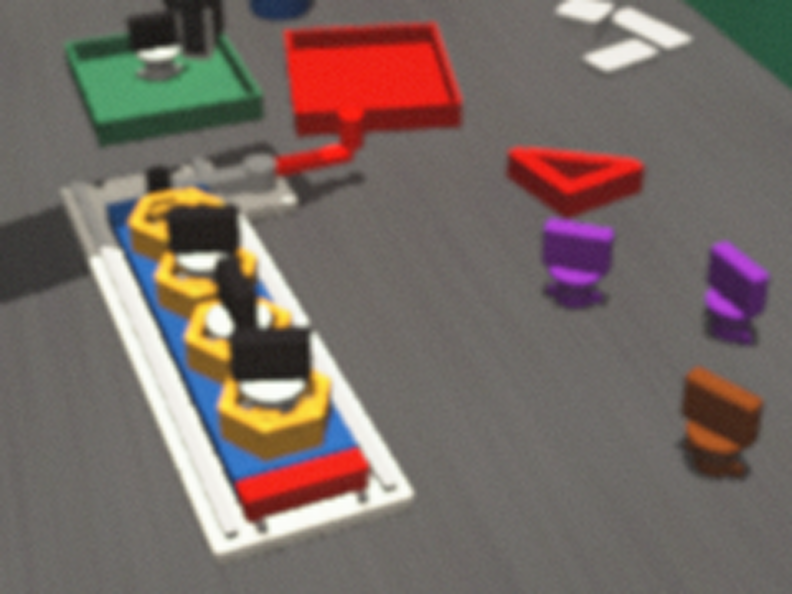

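```bash
python3 -m jog '[[[-0.006,-0.05,0],[-0.004,0.006,-0.17],35],[[-0.006,-0.055,0],[0,0,-0.17],35],[[-0.006,-0.05,0],[0,0,-0.17],35],[[-0.004,-0.03,0],[0,0,-0.17],35],[[-0.003,0,0],[0,0,-0.17],35]]'; python3 -m jog '[[[0,0,0],[0,0,-0.15],35],[[0,0,0],[0,0,0],35],[[0,0,0],[0,0,0],35]]'; python3 st.py
```

```text
clock: 42.62
position: [0.4554, -0.0839, 0.1521]
ee_rot: [0.599, 0.801, -0.001, 0.002]
ft_force: [0.4, 0.9, -0.8]
grip_width: 0.352
clock: 43.0
position: [0.4554, -0.084, 0.1523]
ee_rot: [0.658, 0.753, -0.0, 0.002]
ft_force: [0.6, -0.2, 1.5]
grip_width: 0.349
t 43.0 pos [ 0.4554 -0.084   0.1523] jaw 7.73 tilt [-0.0004  0.0018] F [ 0.6 -0.2  1.5] T [0.   0.01 0.03] g 0.349 j7 [-0.37  0.24]
untilt rotvec [0.003  0.0021 0.    ]
```

```bash
python3 -m jog '[[[-0.002,0.0005,-0.03],[0.003,0.002,-0.08],35],[[0,0,-0.025],[0,0,0],35],[[0,0,0],[0,0,0],35],[[0,0,0],[0,0,0],35]]'; python3 st.py
```

```text
clock: 43.5
position: [0.4546, -0.0826, 0.0974]
ee_rot: [0.684, 0.729, 0.001, 0.001]
ft_force: [0.2, 0.3, 0.9]
grip_width: 0.352
t 43.5 pos [ 0.4546 -0.0826  0.0974] jaw 3.66 tilt [0.0008 0.0007] F [0.2 0.3 0.9] T [ 0.03  0.01 -0.03] g 0.352 j7 [-0.36  0.21]
untilt rotvec [-0.0001  0.0021  0.    ]
```

```bash
python3 -m jog '[[[0,-0.0042,-0.009],[0,0.002,0],35],[[0,0,-0.008],[0,0,0],35],[[0,0,0],[0,0,0],35]]'; python3 st.py;  python3 -m jog '[[[0,0,0],[0,0,0],0],[[0,0,0],[0,0,0],0],[[0,0,0],[0,0,0],0]]'; python3 st.py
```

```text
clock: 43.88
position: [0.4556, -0.0871, 0.0808]
ee_rot: [0.684, 0.73, 0.001, 0.001]
ft_force: [0.4, -0.0, 0.5]
grip_width: 0.348
t 43.88 pos [ 0.4556 -0.0871  0.0808] jaw 3.74 tilt [0.001  0.0007] F [ 0.4 -0.   0.5] T [-0.03  0.05 -0.01] g 0.348 j7 [-0.35  0.24]
untilt rotvec [-0.0005  0.0025  0.    ]
clock: 44.25
position: [0.4555, -0.0871, 0.0811]
ee_rot: [0.684, 0.73, 0.001, 0.001]
ft_force: [-0.4, -0.6, -0.1]
grip_width: 0.155
t 44.25 pos [ 0.4555 -0.0871  0.0811] jaw 3.76 tilt [0.0009 0.0006] F [-0.4 -0.6 -0.1] T [-0.1   0.15  0.05] g 0.155 j7 [-0.35  0.24]
untilt rotvec [-0.0005  0.0022  0.    ]
```

```bash
python3 -m jog '[[[0,0,0.0003],[0,0,0.15],0],[[0,0,0.0005],[0,0,0.15],0],[[0,0,0.0009],[0,0,0.15],0],[[0,0,0.0009],[0,0,0.15],0],[[0,0,0.0009],[0,0,0.15],0]]'; python3 st.py; python3 -m jog '[[[0,0,0.0009],[0,0,0.15],0],[[0,0,0.0009],[0,0,0.15],0],[[0,0,0.0007],[0,0,0.15],0],[[0,0,0],[0,0,0.15],0],[[0,0,0],[0,0,0.15],0]]'; python3 -m jog '[[[0,0,0],[0,0,0.04],0],[[0,0,0],[0,0,0.0],0]]'; python3 st.py
```

```text
clock: 44.88
position: [0.4559, -0.0867, 0.0847]
ee_rot: [0.358, 0.934, 0.002, 0.001]
ft_force: [0.6, -0.1, -1.1]
grip_width: 0.154
t 44.88 pos [ 0.4559 -0.0867  0.0847] jaw 48.05 tilt [0.0016 0.0007] F [ 0.6 -0.1 -1.1] T [-0.    0.01  0.01] g 0.154 j7 [-0.28  1.  ]
untilt rotvec [-0.0025  0.0025  0.    ]
clock: 45.5
position: [0.4559, -0.0864, 0.0869]
ee_rot: [-0.022, 1.0, 0.002, 0.0]
ft_force: [0.9, -1.1, -1.4]
grip_width: 0.153
clock: 45.75
position: [0.4559, -0.0863, 0.0868]
ee_rot: [-0.043, 0.999, 0.002, 0.0]
ft_force: [-0.5, 1.2, -1.6]
grip_width: 0.159
t 45.75 pos [ 0.4559 -0.0863  0.0868] jaw 94.92 tilt [0.002  0.0003] F [-0.5  1.2 -1.6] T [-0.05 -0.02  0.01] g 0.159 j7 [-0.21  1.8 ]
untilt rotvec [-0.004   0.0004  0.    ]
```

```bash
python3 -m jog '[[[0,0,0.008],[0,0,0],0],[[0,0,0.012],[0,0,0],0],[[0,0,0.035],[0,0,0],0],[[0,0,0.035],[-0.004,0,0],0],[[0.003,0.05,0.005],[0,0,0],0]]';python3 st.py; python3 -m jog '[[[0.004,0.06,0],[0,0,0],0],[[0.004,0.06,0],[0,0,0],0],[[0.004,0.06,0],[0,0,0],0],[[0.004,0.06,0],[0,0,0],0],[[0.003,0.05,0],[0,0,0],0]]';python3 -m jog '[[[0,0,0],[0,0,0],0],[[0,0,0],[0,0,0],0]]'; python3 st.py
```

```text
clock: 46.38
position: [0.4588, -0.0388, 0.1879]
ee_rot: [-0.038, 0.999, -0.0, 0.001]
ft_force: [1.7, 1.4, -1.7]
grip_width: 0.153
t 46.38 pos [ 0.4588 -0.0388  0.1879] jaw 94.33 tilt [-0.0004  0.001 ] F [ 1.7  1.4 -1.7] T [ 0.12 -0.08  0.02] g 0.153 j7 [-0.29  1.63]
untilt rotvec [0.0008 0.0021 0.    ]
clock: 47.0
position: [0.4787, 0.2597, 0.1953]
ee_rot: [-0.034, 0.999, 0.001, 0.006]
ft_force: [0.7, -0.8, -1.0]
grip_width: 0.159
clock: 47.25
position: [0.4778, 0.2638, 0.1965]
ee_rot: [-0.037, 0.999, 0.001, 0.006]
ft_force: [0.4, 0.2, -1.8]
grip_width: 0.155
t 47.25 pos [0.4778 0.2638 0.1965] jaw 94.22 tilt [0.0014 0.0063] F [ 0.4  0.2 -1.8] T [-0.05 -0.03  0.02] g 0.155 j7 [-0.6   1.05]
untilt rotvec [-0.0033  0.0124  0.    ]
```

```bash
python3 -m jog '[[[0,0.018,-0.045],[-0.003,0.012,0],0],[[0,0,-0.045],[0,0,0],0],[[0,0,-0.035],[0,0,0],0],[[0,0,0],[0,0,0],0],[[0,0,0],[0,0,0],0]]'; python3 st.py
```

```text
clock: 47.88
position: [0.4813, 0.2774, 0.0737]
ee_rot: [-0.032, 0.999, 0.001, 0.003]
ft_force: [-0.7, 0.3, -0.5]
grip_width: 0.159
t 47.88 pos [0.4813 0.2774 0.0737] jaw 93.69 tilt [0.0007 0.0034] F [-0.7  0.3 -0.5] T [ 0.06 -0.06  0.02] g 0.159 j7 [-0.61  1.03]
untilt rotvec [-0.0017  0.0067  0.    ]
```

```bash
python3 -m jog '[[[-0.001,0.002,-0.012],[-0.002,0.007,0],0],[[0,0,-0.007],[0,0,0],0],[[0,0,0],[0,0,0],0],[[0,0,-0.002],[0,0,0],0],[[0,0,-0.001],[0,0,0],0]]'; python3 st.py
```

```text
clock: 48.5
position: [0.4821, 0.2803, 0.054]
ee_rot: [-0.032, 0.999, 0.001, 0.002]
ft_force: [-0.0, 0.0, -1.0]
grip_width: 0.159
t 48.5 pos [0.4821 0.2803 0.054 ] jaw 93.65 tilt [0.0012 0.002 ] F [-0.  0. -1.] T [0.02 0.04 0.01] g 0.159 j7 [-0.61  1.03]
untilt rotvec [-0.0025  0.0039  0.    ]
```

```bash
python3 -m jog '[[[0,0,-0.0025],[0,0,0],0],[[0,0,0],[0,0,0],0]]'; python3 st.py; python3 -m jog '[[[0,0,0],[0,0,0],30],[[0,0,0],[0,0,0],35],[[0,0,0],[0,0,0],35],[[0,0,0.05],[0,0,0],35]]'; python3 st.py; python3 -m jog '[[[0,-0.03,0.05],[0,0,-0.1],35],[[0,-0.06,0.02],[0,0,-0.1],35],[[-0.005,-0.06,0],[0,0,-0.1],35],[[-0.005,-0.06,0],[0,0,-0.1],35],[[-0.005,-0.05,0],[0,0,-0.1],35]]'; python3 -m jog '[[[0,0,0],[0,0,-0.1],35],[[0,0,0],[0,0,0],35]]'; python3 st.py; python3 chk.py s15.png
```

```text
clock: 48.75
position: [0.4828, 0.2806, 0.0522]
ee_rot: [-0.032, 0.999, 0.002, 0.003]
ft_force: [1.0, -0.2, -2.4]
grip_width: 0.154
t 48.75 pos [0.4828 0.2806 0.0522] jaw 93.64 tilt [0.0015 0.0026] F [ 1.  -0.2 -2.4] T [-0.01  0.05 -0.03] g 0.154 j7 [-0.61  1.03]
untilt rotvec [-0.0032  0.0052  0.    ]
clock: 49.25
position: [0.4807, 0.2794, 0.0996]
ee_rot: [-0.032, 0.999, -0.0, -0.0]
ft_force: [-0.1, 0.1, 0.4]
grip_width: 0.352
t 49.25 pos [0.4807 0.2794 0.0996] jaw 93.66 tilt [-0.0003 -0.0003] F [-0.1  0.1  0.4] T [-0.01 -0.05 -0.02] g 0.352 j7 [-0.61  1.03]
untilt rotvec [ 0.0006 -0.0005  0.    ]
clock: 49.88
position: [0.4661, 0.0172, 0.1765]
ee_rot: [0.22, 0.975, 0.003, 0.004]
ft_force: [0.5, 0.3, -0.9]
grip_width: 0.35
clock: 50.12
position: [0.4657, 0.0129, 0.1769]
ee_rot: [0.273, 0.962, 0.003, 0.005]
ft_force: [0.3, -0.1, -0.6]
grip_width: 0.354
t 50.12 pos [0.4657 0.0129 0.1769] jaw 58.26 tilt [0.0026 0.0047] F [ 0.3 -0.1 -0.6] T [0.03 0.01 0.02] g 0.354 j7 [-0.36  0.9 ]
untilt rotvec [-0.0025  0.0104  0.    ]
nut 1 139 top z 0.0934 c 458.8 -153.3 bar ang 165.2
2 none
nut 3 93 top z 0.0934 c 449.4 -22.3 bar ang 169.3
4 none
lever knob [0.5845 0.1273 0.0569] 36
```

View pics/s15.png

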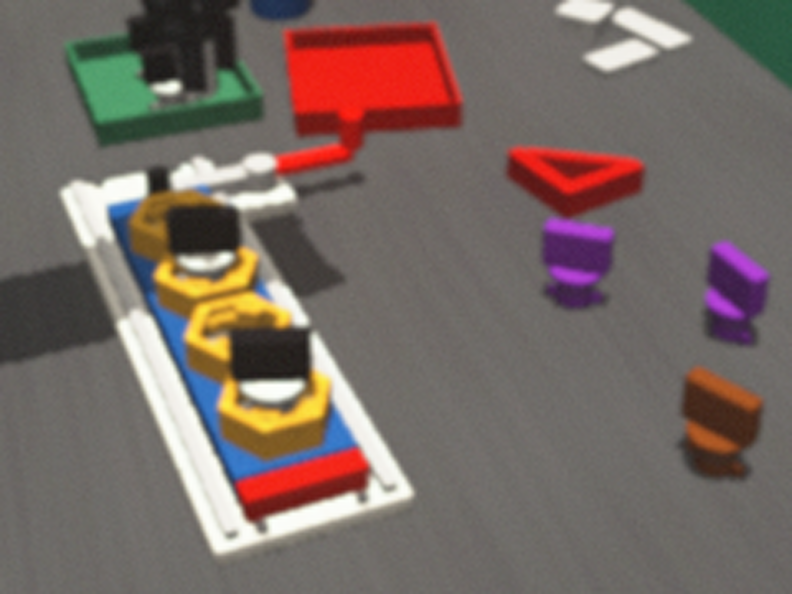

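```bash
python3 -m jog '[[[-0.017,-0.034,-0.02],[-0.003,0.01,0.165],35],[[0,0,-0.03],[0,0,0.165],35],[[0,0,-0.015],[0,0,0],35],[[0,0,0],[0,0,0],35],[[0,0,0],[0,0,0],35]]'; python3 st.py
```

```text
clock: 50.8
position: [0.4499, -0.0191, 0.1115]
ee_rot: [0.103, 0.995, 0.0, 0.001]
ft_force: [-0.4, -0.6, 0.7]
grip_width: 0.35
t 50.8 pos [ 0.4499 -0.0191  0.1115] jaw 78.14 tilt [0.0004 0.0009] F [-0.4 -0.6  0.7] T [-0.02 -0.05  0.05] g 0.35 j7 [-0.31  1.33]
untilt rotvec [-0.0005  0.0018  0.    ]
```

```bash
python3 -m jog '[[[-0.0008,-0.0022,-0.013],[0,0.002,-0.015],35],[[-0.0004,0,-0.012],[0,0,0],35],[[0,0,0],[0,0,0],35]]'; python3 st.py;  python3 -m jog '[[[0,0,0],[0,0,0],0],[[0,0,0],[0,0,0],0],[[0,0,0],[0,0,0],0]]'; python3 st.py
```

```text
clock: 51.18
position: [0.4494, -0.021, 0.0858]
ee_rot: [0.112, 0.994, 0.0, 0.001]
ft_force: [-0.6, -0.3, 0.6]
grip_width: 0.347
t 51.17 pos [ 0.4494 -0.021   0.0858] jaw 77.16 tilt [0.0005 0.0007] F [-0.6 -0.3  0.6] T [-0.03  0.05 -0.07] g 0.347 j7 [-0.31  1.33]
untilt rotvec [-0.0008  0.0015  0.    ]
clock: 51.55
position: [0.4496, -0.0209, 0.0861]
ee_rot: [0.112, 0.994, 0.001, 0.001]
ft_force: [0.2, 0.4, -1.4]
grip_width: 0.155
t 51.55 pos [ 0.4496 -0.0209  0.0861] jaw 77.15 tilt [0.0006 0.0008] F [ 0.2  0.4 -1.4] T [ 0.07 -0.06 -0.01] g 0.155 j7 [-0.31  1.33]
untilt rotvec [-0.001   0.0018  0.    ]
```

Gripped (h about 0.048). I'll turn back 17.5° and lift.

```bash
python3 -m jog '[[[0,0,0],[0,0,0.15],0],[[0,0,0],[0,0,0.15],0],[[0,0,0],[0,0,0.01],0],[[0,0,0.004],[0,0,0],0]]'; python3 st.py; python3 -m jog '[[[0,0,0.008],[0,0,0],0],[[0,0,0.012],[0,0,0],0],[[0,0,0.01],[0,0,0],0]]'; python3 st.py
```

```text
clock: 52.05
position: [0.4493, -0.021, 0.0902]
ee_rot: [-0.045, 0.999, 0.001, 0.0]
ft_force: [-0.8, 0.5, 0.1]
grip_width: 0.153
t 52.05 pos [ 0.4493 -0.021   0.0902] jaw 95.16 tilt [0.0007 0.0005] F [-0.8  0.5  0.1] T [ 0.02 -0.01  0.04] g 0.153 j7 [-0.29  1.64]
untilt rotvec [-0.0014  0.0009  0.    ]
clock: 52.42
position: [0.4493, -0.021, 0.1224]
ee_rot: [-0.043, 0.999, 0.001, 0.001]
ft_force: [0.2, -0.5, -1.5]
grip_width: 0.155
t 52.42 pos [ 0.4493 -0.021   0.1224] jaw 94.93 tilt [0.0007 0.0005] F [ 0.2 -0.5 -1.5] T [-0.   -0.    0.01] g 0.155 j7 [-0.29  1.62]
untilt rotvec [-0.0014  0.001   0.    ]
```

```bash
python3 -m jog '[[[0.02,0.035,0.03],[0,0,0],0],[[0.03,0.048,0.01],[0,0,0],0],[[0.03,0.048,0],[0,0,0],0],[[0.03,0.048,0],[0,0,0],0],[[0.03,0.048,0],[0,0,0],0]]';python3 -m jog '[[[0.03,0.048,0],[0,0,0],0],[[0.02,0.03,0],[0,0,0],0],[[0,0,0],[0,0,0],0],[[0,0,0],[0,0,0],0]]'; python3 st.py
```

```text
clock: 53.05
position: [0.5931, 0.2088, 0.1698]
ee_rot: [-0.038, 0.999, 0.001, 0.004]
ft_force: [0.9, -0.7, -0.6]
grip_width: 0.155
clock: 53.55
position: [0.6444, 0.2941, 0.1708]
ee_rot: [-0.039, 0.999, 0.002, 0.004]
ft_force: [-0.9, -0.9, -1.3]
grip_width: 0.16
t 53.55 pos [0.6444 0.2941 0.1708] jaw 94.51 tilt [0.002  0.0037] F [-0.9 -0.9 -1.3] T [-0.05  0.02  0.02] g 0.16 j7 [-0.56  1.19]
untilt rotvec [-0.0042  0.0072  0.    ]
```

```bash
python3 -m jog '[[[0.003,0.01,-0.04],[-0.004,0.007,0],0],[[0,0,-0.04],[0,0,0],0],[[0,0,-0.02],[0,0,0],0],[[0,0,0],[0,0,0],0],[[0,0,0],[0,0,0],0]]'; python3 st.py
```

```text
clock: 54.18
position: [0.6488, 0.3, 0.0741]
ee_rot: [-0.037, 0.999, 0.0, 0.003]
ft_force: [0.1, 1.1, -0.7]
grip_width: 0.155
t 54.17 pos [0.6488 0.3    0.0741] jaw 94.19 tilt [0.0004 0.0028] F [ 0.1  1.1 -0.7] T [ 0.   -0.01 -0.02] g 0.155 j7 [-0.56  1.19]
untilt rotvec [-0.001   0.0055  0.    ]
```

```bash
python3 -m jog '[[[0,0,-0.012],[-0.001,0.005,0],0],[[0,0,-0.007],[0,0,0],0],[[0,0,-0.002],[0,0,0],0],[[0,0,-0.001],[0,0,0],0],[[0,0,-0.001],[0,0,0],0]]'; python3 st.py; python3 -m jog '[[[0,0,-0.001],[0,0,0],0],[[0,0,0],[0,0,0],30],[[0,0,0],[0,0,0],35],[[0,0,0],[0,0,0],35],[[0,0,0.05],[0,0,0],35]]'; python3 st.py
```

```text
clock: 54.8
position: [0.6502, 0.3005, 0.0527]
ee_rot: [-0.036, 0.999, 0.001, 0.002]
ft_force: [-0.1, -0.6, -1.1]
grip_width: 0.151
t 54.8 pos [0.6502 0.3005 0.0527] jaw 94.18 tilt [0.0009 0.0019] F [-0.1 -0.6 -1.1] T [0.02 0.02 0.04] g 0.151 j7 [-0.56  1.19]
untilt rotvec [-0.002   0.0038  0.    ]
clock: 55.42
position: [0.6482, 0.2997, 0.0987]
ee_rot: [-0.037, 0.999, -0.001, -0.001]
ft_force: [0.6, 0.0, 0.6]
grip_width: 0.352
t 55.42 pos [0.6482 0.2997 0.0987] jaw 94.2 tilt [-0.0005 -0.0011] F [0.6 0.  0.6] T [ 0.02 -0.03 -0.02] g 0.352 j7 [-0.56  1.19]
untilt rotvec [ 0.0011 -0.0021  0.    ]
```

```bash
python3 -m jog '[[[-0.01,-0.03,0.05],[0,0,-0.05],35],[[-0.022,-0.052,0.02],[0,0,-0.05],35],[[-0.022,-0.052,0],[0,0,-0.05],35],[[-0.022,-0.052,0],[0,0,-0.05],35],[[-0.022,-0.052,0],[0,0,-0.05],35]]';python3 -m jog '[[[-0.022,-0.052,0],[0,0,-0.05],35],[[-0.022,-0.052,0],[0,0,0],35],[[-0.022,-0.052,0],[0,0,0],35],[[-0.01,-0.03,0],[0,0,0],35],[[0,0,0],[0,0,0],35]]'; python3 -m jog '[[[0,0,0],[0,0,0],35]]'; python3 st.py; python3 chk.py s16.png
```

```text
clock: 56.05
position: [0.5492, 0.0609, 0.1757]
ee_rot: [0.089, 0.996, 0.002, 0.004]
ft_force: [0.7, -0.3, -0.5]
grip_width: 0.352
clock: 56.68
position: [0.4685, -0.1354, 0.1775]
ee_rot: [0.119, 0.993, 0.003, 0.006]
ft_force: [-0.4, 0.6, 0.4]
grip_width: 0.349
clock: 56.8
position: [0.4687, -0.1348, 0.1776]
ee_rot: [0.119, 0.993, 0.003, 0.006]
ft_force: [0.4, 1.0, 0.6]
grip_width: 0.352
t 56.8 pos [ 0.4687 -0.1348  0.1776] jaw 76.37 tilt [0.0031 0.0061] F [0.4 1.  0.6] T [-0.01  0.08  0.05] g 0.352 j7 [-0.17  1.56]
untilt rotvec [-0.0047  0.0128  0.    ]
nut 1 138 top z 0.0934 c 458.6 -154.7 bar ang 169.4
2 none
3 none
4 none
lever knob [0.5848 0.1268 0.0573] 35
```

View pics/s16.png

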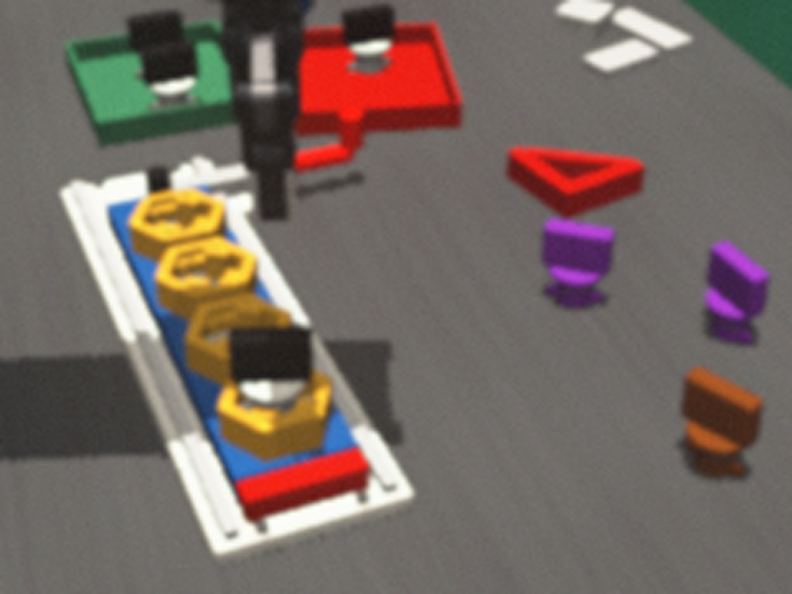

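```bash
python3 -m jog '[[[-0.01,-0.018,-0.02],[-0.005,0.013,0.015],35],[[0,0,-0.03],[0,0,0],35],[[0,0,-0.015],[0,0,0],35],[[0,0,0],[0,0,0],35],[[0,0,0],[0,0,0],35]]'; python3 st.py
```

```text
clock: 57.48
position: [0.4615, -0.1489, 0.1122]
ee_rot: [0.107, 0.994, -0.0, 0.001]
ft_force: [0.4, -0.3, 0.5]
grip_width: 0.355
t 57.48 pos [ 0.4615 -0.1489  0.1122] jaw 77.75 tilt [-0.0001  0.0008] F [ 0.4 -0.3  0.5] T [ 0.03 -0.   -0.01] g 0.355 j7 [-0.14  1.64]
untilt rotvec [0.0004 0.0016 0.    ]
```

```bash
python3 -m jog '[[[-0.0018,-0.004,-0.013],[0,0.002,-0.01],35],[[-0.0005,0,-0.012],[0,0,0],35],[[0,0,0],[0,0,0],35]]'; python3 st.py;  python3 -m jog '[[[0,0,0],[0,0,0],0],[[0,0,0],[0,0,0],0],[[0,0,0],[0,0,0],0]]'; python3 st.py
```

```text
clock: 57.85
position: [0.4598, -0.1531, 0.0866]
ee_rot: [0.112, 0.994, -0.0, 0.001]
ft_force: [-0.1, 0.1, 0.5]
grip_width: 0.351
t 57.85 pos [ 0.4598 -0.1531  0.0866] jaw 77.15 tilt [-0.0002  0.0007] F [-0.1  0.1  0.5] T [ 0.   -0.03  0.01] g 0.351 j7 [-0.13  1.65]
untilt rotvec [0.0005 0.0014 0.    ]
clock: 58.22
position: [0.46, -0.1529, 0.0868]
ee_rot: [0.112, 0.994, -0.0, 0.001]
ft_force: [0.6, 0.1, -1.3]
grip_width: 0.155
t 58.23 pos [ 0.46   -0.1529  0.0868] jaw 77.15 tilt [-0.      0.0008] F [ 0.6  0.1 -1.3] T [ 0.2  -0.05 -0.02] g 0.155 j7 [-0.13  1.65]
untilt rotvec [0.0002 0.0017 0.    ]
```

```bash
python3 -m jog '[[[0,0,0],[0,0,0.15],0],[[0,0,0],[0,0,0.15],0],[[0,0,0],[0,0,0.005],0],[[0,0,0.004],[0,0,0],0]]'; python3 st.py; python3 -m jog '[[[0,0,0.008],[0,0,0],0],[[0,0,0.012],[0,0,0],0],[[0,0,0.03],[0,0,0],0],[[0,0,0.02],[0,0,0],0]]'; python3 st.py
```

```text
clock: 58.72
position: [0.4596, -0.153, 0.0908]
ee_rot: [-0.042, 0.999, 0.0, 0.0]
ft_force: [0.8, -0.6, -1.5]
grip_width: 0.155
t 58.73 pos [ 0.4596 -0.153   0.0908] jaw 94.85 tilt [0.     0.0005] F [ 0.8 -0.6 -1.5] T [-0.   -0.04 -0.  ] g 0.155 j7 [-0.1   1.95]
untilt rotvec [-0.0001  0.001   0.    ]
clock: 59.22
position: [0.4591, -0.153, 0.1644]
ee_rot: [-0.04, 0.999, -0.0, 0.0]
ft_force: [0.6, -0.3, -0.5]
grip_width: 0.156
t 59.23 pos [ 0.4591 -0.153   0.1644] jaw 94.55 tilt [-0.      0.0001] F [ 0.6 -0.3 -0.5] T [-0.   -0.05 -0.01] g 0.156 j7 [-0.11  1.91]
untilt rotvec [0.0001 0.0001 0.    ]
```

```bash
python3 -m jog '[[[0.02,0.045,0.01],[0,0,0],0],[[0.023,0.05,0],[0,0,0],0],[[0.023,0.05,0],[0,0,0],0],[[0.023,0.05,0],[0,0,0],0],[[0.023,0.05,0],[0,0,0],0]]';python3 -m jog '[[[0.023,0.05,0],[0,0,0],0],[[0.023,0.05,0],[0,0,0],0],[[0.01,0.02,0],[0,0,0],0],[[0,0,0],[0,0,0],0],[[0,0,0],[0,0,0],0]]'; python3 st.py
```

```text
clock: 59.85
position: [0.5744, 0.0942, 0.1829]
ee_rot: [-0.032, 0.999, -0.0, 0.005]
ft_force: [0.6, -0.6, -0.6]
grip_width: 0.152
clock: 60.48
position: [0.6317, 0.2229, 0.1863]
ee_rot: [-0.033, 0.999, 0.0, 0.006]
ft_force: [-0.8, -0.4, -2.0]
grip_width: 0.154
t 60.48 pos [0.6317 0.2229 0.1863] jaw 93.82 tilt [0.0001 0.0061] F [-0.8 -0.4 -2. ] T [-0.07  0.02 -0.02] g 0.154 j7 [-0.5   1.27]
untilt rotvec [-0.0007  0.0123  0.    ]
```

```bash
python3 -m jog '[[[0.005,0.018,-0.045],[0,0.012,0],0],[[0,0,-0.045],[0,0,0],0],[[0,0,-0.025],[0,0,0],0],[[0,0,0],[0,0,0],0],[[0,0,0],[0,0,0],0]]'; python3 st.py
```

```text
clock: 61.1
position: [0.6381, 0.2339, 0.0738]
ee_rot: [-0.029, 1.0, -0.0, 0.003]
ft_force: [-0.8, 0.9, -1.2]
grip_width: 0.155
t 61.1 pos [0.6381 0.2339 0.0738] jaw 93.29 tilt [-0.0001  0.0027] F [-0.8  0.9 -1.2] T [ 0.05 -0.01 -0.02] g 0.155 j7 [-0.5   1.26]
untilt rotvec [0.0001 0.0054 0.    ]
```

```bash
python3 -m jog '[[[0,0.003,-0.012],[0,0.005,0],0],[[0,0,-0.007],[0,0,0],0],[[0,0,-0.002],[0,0,0],0],[[0,0,0],[0,0,0],0]]'; python3 st.py; python3 -m jog '[[[0,0,-0.001],[0,0,0],0],[[0,0,0],[0,0,0],30],[[0,0,0],[0,0,0],35],[[0,0,0],[0,0,0],35],[[0,0,0.05],[0,0,0],35]]'; python3 st.py; python3 -m jog '[[[-0.02,-0.03,0.05],[0,0,0],35],[[-0.03,-0.05,0.05],[0,0,0],35],[[-0.03,-0.06,0],[0,0,0],35],[[-0.03,-0.06,0],[0,0,0],35],[[-0.03,-0.06,0],[0,0,0],35]]'; python3 -m jog '[[[-0.02,-0.06,0],[0,0,0],35],[[0,-0.06,0],[0,0,0],35],[[0,-0.06,0],[0,0,0],35],[[0,0,0],[0,0,0],35],[[0,0,0],[0,0,0],35]]'; python3 st.py; python3 chk.py s17.png
python3 - <<'E'
from meas import *
im,d=snap('top','t17.png',(150,140,450,320),2.6)
P=cloud('top',d)
m=(abs(P[...,2]-.058)<.005)&(P[...,0]>.4)&(P[...,0]<.75)&(P[...,1]>.2)&(P[...,1]<.4)
for c in comps(m,20):
    q=P[c];print(len(q),q.mean(0).round(4),np.percentile(q[:,2],90).round(4))
E
```

```text
clock: 61.6
position: [0.6395, 0.2372, 0.0545]
ee_rot: [-0.028, 1.0, 0.001, 0.002]
ft_force: [0.4, -0.2, -1.0]
grip_width: 0.153
t 61.6 pos [0.6395 0.2372 0.0545] jaw 93.25 tilt [0.0007 0.0019] F [ 0.4 -0.2 -1. ] T [ 0.03 -0.02  0.03] g 0.153 j7 [-0.5   1.26]
untilt rotvec [-0.0015  0.0038  0.    ]
clock: 62.22
position: [0.6377, 0.2366, 0.1011]
ee_rot: [-0.029, 1.0, -0.0, -0.001]
ft_force: [0.4, 0.2, 0.6]
grip_width: 0.348
t 62.23 pos [0.6377 0.2366 0.1011] jaw 93.27 tilt [-0.0005 -0.0007] F [0.4 0.2 0.6] T [ 0.05 -0.04 -0.02] g 0.348 j7 [-0.51  1.25]
untilt rotvec [ 0.001  -0.0014  0.    ]
clock: 62.85
position: [0.5087, -0.0023, 0.1995]
ee_rot: [-0.032, 0.999, 0.002, 0.005]
ft_force: [1.9, -1.2, 0.3]
grip_width: 0.351
clock: 63.48
position: [0.486, -0.1894, 0.202]
ee_rot: [-0.029, 1.0, 0.002, 0.007]
ft_force: [-0.4, 0.9, -0.7]
grip_width: 0.348
t 63.48 pos [ 0.486  -0.1894  0.202 ] jaw 93.3 tilt [0.0018 0.0075] F [-0.4  0.9 -0.7] T [ 0.06 -0.01 -0.  ] g 0.348 j7 [-0.08  1.97]
untilt rotvec [-0.004   0.0148  0.    ]
1 none
2 none
3 none
4 none
lever knob [nan nan nan] 0
88 [0.6488 0.2994 0.0575] 0.0599
86 [0.6375 0.2359 0.0579] 0.0613
93 [0.4794 0.3423 0.0572] 0.0602
87 [0.4806 0.2796 0.0572] 0.0601chk.py:12: RuntimeWarning: Mean of empty slice.
  m=(P[...,2]>.052)&(P[...,2]<.062)&(np.hypot(P[...,0]-.585,P[...,1]-.128)<.02);print('lever knob',P[m].mean(0).round(4),m.sum())
  ret = um.true_divide(
```

View pics/s17.png

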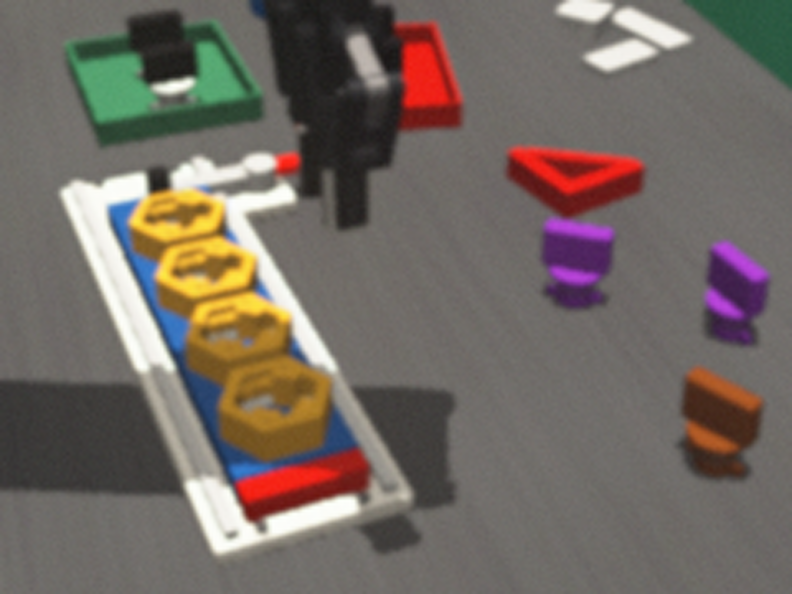

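View pics/t17.png

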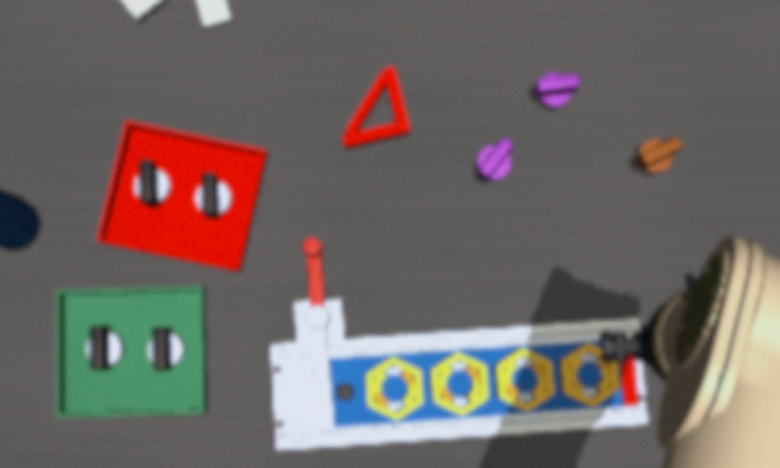

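```bash
python3 -c "
from workcell import manip
print(manip.hand_in())"
```

```text
the job is handed in; nothing more can be done
None
```

The job is handed in, at about 63.5 s of the 210 s allowed; it reported no verdict.

- **Gauge:** I pushed the slide to the stop block and swung the lever fully over. In the last top picture the slide is against the stop and the lever still locked.
- **Screw test:** All four screws stood in nuts 1–4 at the same time before any was taken out.

| Nut | Result | Now in |
|---|---|---|
| 1 | jammed at roughly 20–28°, did not sink | red tray |
| 2 | turned freely to the stop, sank about 5 mm | green tray |
| 3 | jammed at roughly 20–28°, did not sink | red tray |
| 4 | turned freely to the stop, sank about 5 mm | green tray |

- **Last checks:** The top camera shows two screws upright in each tray, with tops at about 58 mm and well inside the walls. The gripper is empty and clear. The magnet square and the purple and brown decoys stand where they were. I did not look at the spray can or angle offcut in full again, but the arm never came near them.
- **Disagreements:**
  - The two cameras differ by about 3 mm in y. I used their mean, and all the insertions agreed with it.
  - My camera estimate of how the first screw sat in the gripper was about 2 mm off from where it settled in the nut.
  - In the last side-camera check the gripper hid the lever knob, so the final lever reading comes from the top camera only.

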